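# Charge the dial marking head and hang the dial carriers

## Robot

A 7-joint arm with a two-finger parallel gripper is mounted at the origin on the work surface. World frame = base frame: x ahead of the robot, y to its left, z up, the work surface at z = 0. Lengths are in m, angles in rad, forces in N, time in s.
With the tool pointing down it reaches from about 0.35 to 0.9 m from the base axis. Payload 8.1 kg.
Tool frame: the origin (TCP) lies at the very end of the fingers, on their centre line; the grasp point (between the pads) lies 19 mm behind it (grip_point_offset is the distance from the TCP to the grasp point, in m); z points along the fingers, x is the direction in which the jaws open and shut, and the axes are right-handed (so a half turn about z gives the same grasp; the last joint's range is limited). The gripper opens to 92 mm and grips with 3 to 60 N. Pads are 19 mm wide; open, the fingers measure 130 mm over their backs; the gripper's body (75 mm by 190 mm) begins 47 mm behind the grasp point.
Start: joints at [-1.306, 0.434, 0.025, 1.573, -0.012, 1.134, -0.075], TCP at [0.225, 0.583, 0.227] pointing down, gripper open.
Joint ranges: [-2.62, 2.62], [-0.44, 2.09], [-1.27, 1.32], [0.08, 2.57], [-1.32, 4.46], [0.12, 2], [-2.74, 2.74]. Speed limits (rad/s): [2.22, 2.22, 3.01, 3.01, 3.14, 3.14, 3.14].

## Interface

Orientations are given as a rotation vector (axis times angle).
In Python, from cell import observe, get_image, camera_model, sign_off, grip_point_offset gives the robot as it stands.
- The arm moves only by the tool play_rows, never from a script. Its argument "rows" is a list of rows, each a list of 7 numbers: the shift along the tool's x, y, z as a fraction of full scale, then the turn, a rotation vector about the tool's x, y, z as a fraction of full scale, then the closure, from -1 (fully open) to 1 (shut). A call has 1 to 5 rows; each row shifts and turns the pose as measured when the row begins, along the tool's axes as they then stand; what a row does not reach is not made up. Full scale, the value 1, is 0.15 m for a shift and 0.5 rad for a turn. A row lasts 1/10 s, in which the tool goes at most 50 mm and 8.59 degrees, less where a joint would pass 70% of its speed; a pose out of reach is approached as far as the arm can. A call with a number of a shift or a turn outside -1 to 1 is refused whole. A call with a gripper value outside its range is refused whole. The fingers move at their own pace and stop on an object; "force" is the grip in N (left out, the last holds). Time passes only in rows, so rows that do not move let the fingers close. It gives the time, the measured TCP pose, the force and the opening at its end, in the units of the state.
- observe(): the state, without advancing time (a new reading comes with each control period).
- get_image(name): name is "side" or "top" or "wrist"; returns the picture (480x640x3 uint8, blue, green, red); there is no depth.
- camera_model(name): a dict with "K" (3x3 intrinsics, pixels), "R" (3x3) and "t" (3): a world point X has camera coordinates R X + t. Camera axes: x right, y down, z forward; pixel columns grow to the right and rows downward; lengths in m; the calibration is good to about 2 mm. A picture is of the moment at which its call begins: read the wrist's pose just before it. camera_model takes no time and is no camera call; for the wrist camera it gives the pose at the moment of the call.
- sign_off(): hands the job in, once; it reports no verdict.
The state is a dict: "clock": time; "joints": joint angles; "dq": joint speeds; "joint_efforts": joint torques, N m; "position": TCP position; "ee_rot": TCP orientation; "force": force on the tool from outside, world axes, zero at the start; "ft_torque": the same for the moment, N m; "width": opening from 0.0 (shut) to 1.0 (fully open).
Only numpy, scipy, OpenCV 4.12 (cv2) and the standard library are available. Lean on these libraries where they do the work, as an engineer would, in place of code of your own. Each camera call takes 0.05 s, during which the arm holds its last target.

## Task

Get the dial marking head ready for a run: raise its lever right up, take the brush from its stand, dip the tip well below the rim of the low metal pot, dab it gently on the round pad that the lever had covered, then rinse the tip well below the rim of the tall glass beaker, put the brush back hanging in its stand and bring the lever fully down again. Also hang every dial carrier that stands on the bench by its hole on the rack's pegs, one to a peg, at any point in the job. Leave the other things on the bench where they are, and do not tip the pot or the beaker.

Things in the scene. Friction and masses are not known exactly. Their poses are not given: they have to be found in the camera images.
- carrier0: Dial carrier (may be absent): bare metal plate upright on a foot, 140 mm tall, 60 wide (its y), 8 thick (its x), 300 g; dark dial on its -x face. Heavy foot 56 (x) x 60 x 12 mm. Origin: centre of the foot's underside; z up. Hanging hole through the plate along x, centred at height 80 mm, 22 wide, 26 high. Above it (93 to 140 mm) pinch the plate from above across its thickness.
- carrier1: Dial carrier (may be absent): bare metal plate upright on a foot, 140 mm tall, 60 wide (its y), 8 thick (its x), 300 g; dark dial on its -x face. Heavy foot 56 (x) x 60 x 12 mm. Origin: centre of the foot's underside; z up. Hanging hole through the plate along x, centred at height 80 mm, 22 wide, 26 high. Above it (93 to 140 mm) pinch the plate from above across its thickness.
- carrier2: Dial carrier (may be absent): bare metal plate upright on a foot, 140 mm tall, 60 wide (its y), 8 thick (its x), 300 g; dark dial on its -x face. Heavy foot 56 (x) x 60 x 12 mm. Origin: centre of the foot's underside; z up. Hanging hole through the plate along x, centred at height 80 mm, 22 wide, 26 high. Above it (93 to 140 mm) pinch the plate from above across its thickness.
- carrier3: Dial carrier (may be absent): bare metal plate upright on a foot, 140 mm tall, 60 wide (its y), 8 thick (its x), 300 g; dark dial on its -x face. Heavy foot 56 (x) x 60 x 12 mm. Origin: centre of the foot's underside; z up. Hanging hole through the plate along x, centred at height 80 mm, 22 wide, 26 high. Above it (93 to 140 mm) pinch the plate from above across its thickness.
- rack: Fixed rack: a 16 mm square bar along its y (330 mm long, top 233 mm high, front face at x = 0) on two end posts (y = +-150 mm; feet from x = -65 to +45 mm), with four pegs that point along its -x, towards the robot; open below. Origin on the table below the bar's front face; z up.
- peg0 (a point): Middle of peg 0, 230 mm above the table, axes as the rack's. Steel peg 10 mm thick, 75 mm long along rack x, from the bar's front (38 mm behind this point, 225 mm high) to the free end at -x (38 mm in front of it, 235 mm high). Pegs are 72 mm apart; peg 0 is at the rack's -y end.
- peg1 (a point): Middle of peg 1, 230 mm above the table, axes as the rack's. Steel peg 10 mm thick, 75 mm long along rack x, from the bar's front (38 mm behind this point, 225 mm high) to the free end at -x (38 mm in front of it, 235 mm high). Pegs are 72 mm apart; peg 0 is at the rack's -y end.
- peg2 (a point): Middle of peg 2, 230 mm above the table, axes as the rack's. Steel peg 10 mm thick, 75 mm long along rack x, from the bar's front (38 mm behind this point, 225 mm high) to the free end at -x (38 mm in front of it, 235 mm high). Pegs are 72 mm apart; peg 0 is at the rack's -y end.
- peg3 (a point): Middle of peg 3, 230 mm above the table, axes as the rack's. Steel peg 10 mm thick, 75 mm long along rack x, from the bar's front (38 mm behind this point, 225 mm high) to the free end at -x (38 mm in front of it, 235 mm high). Pegs are 72 mm apart; peg 0 is at the rack's -y end.
- head: Fixed marking head: grey base 240 x 110 mm, 30 mm high, from 75 mm before (-x) to 165 mm behind its origin, with two cheeks at x = 130 mm up to 98 mm. Origin on the table under the pad's centre; z up.
- head_lever (a joint): Angle of the head's lever: 0 = down, level, pointing along the head's -x with its rubber foot over the pad; grows as the free end is raised, to 1.45 (almost upright, tipped back). Stiff hinge (about 2 N at the grip): it stays wherever it is left. Starts nearly down.
- lever_grip (a point): Grip point on the lever's black cross handle: a round bar 12 mm thick along the head's y, 48 mm to the +y side of the arm's middle (arm 18 mm wide); the bar goes on 30 mm beyond. It circles at 155 mm radius about a hinge axis along the head's y, 130 mm behind (+x) the head's origin and 80 mm above the table. This point's axes turn with the lever.
- pad_top (a point): Centre of the top of the round black pad, 44 mm across, about 52 mm above the table, which gives 8 mm downwards on a spring (1 to 4 N). The lever's foot covers it while the lever is down; with the lever fully up nothing stands within 60 mm of the pad above it.
- stand_seat (a point): Where the middle of the brush collar's underside rests, 100 mm above the table, on the fork of the fixed brush stand. Fork slot 20 mm wide along y, from 30 mm before to 15 mm behind this point, open to its -x; post at +x. Base 90 x 80 mm. Axes as the stand's; z up.
- brush: Brush, hanging tip down in the stand by its collar. 160 mm long, 50 g, round. Origin at the tip; z points up along the brush. 12 mm thick up to the collar (30 mm across, from 85 to 93 mm above the tip); above that a wooden handle 14 mm thick from 93 to 160 mm, to be gripped from above.
- pot: Low open metal pot, loose, 76 mm across, 55 mm high, walls 4 mm, floor 6 mm thick, 300 g. Origin: centre of the underside.
- beaker: Taller open glass beaker, loose, 72 mm across, 85 mm high, walls 3 mm, floor 5 mm thick, 250 g. Origin: centre of the underside.
- cork_block: Cork block 60 mm across, 35 mm high: not part of the job, to be left alone. Origin: centre of the underside.
- parts_box: Flat grey parts box 60 x 90 x 18 mm: not part of the job, to be left alone. Origin: centre of the underside.
- dispenser: White jar with a steel cap, 60 mm across, 100 mm high: not part of the job, to be left alone. Origin: centre of the underside.
- marker: White marker pen 130 mm long along its y, 14 mm thick: not part of the job, to be left alone. Origin: centre of the underside.
- small_jar: Amber jar with black lid, 52 mm across, 50 mm high: not part of the job, to be left alone. Origin: centre of the underside.
- eraser: Green eraser 30 x 55 x 12 mm: not part of the job, to be left alone. Origin: centre of the underside.

How it is judged:
On the way, in this order (a step that is already met when the one before it is completed fails the run):
1. the lever of the head is raised (above 1.15 rad) (value of joint head_lever above 1.15 rad), for 0.2 s.
2. with the lever up, the brush tip is at least 20 mm below the rim inside the low pot (value of joint head_lever above 1.15 rad and horizontal distance between brush and pot below 0.034 m and z of brush in the frame of pot below 0.035 m and angle between pot's own z axis and vertical below 0.2 rad), for 0.2 s.
3. with the lever up, the brush tip presses on the pad (value of joint head_lever above 1.15 rad and contact force between brush and head above 0.3 N and horizontal distance between brush and pad_top below 0.022 m), for 0.1 s.
4. the brush tip is at least 20 mm below the rim inside the tall beaker (horizontal distance between brush and beaker below 0.033 m and z of brush in the frame of beaker below 0.065 m and angle between beaker's own z axis and vertical below 0.2 rad), for 0.2 s.
At the end, for the whole second after the job is handed in: Each carrier present hangs upright (0.3 rad), still, 70 to 105 mm below a peg's middle and within 48 mm of it seen from above, over 50 mm from the others; lever below 0.1 rad; brush upright (0.15 rad), still, hanging within 15 mm sideways and 10 mm in height of its seat; pot, beaker upright (((horizontal distance between carrier0 and peg0 below 0.048 m and z of carrier0 in the frame of peg0 between -0.105 and -0.07 m) or (horizontal distance between carrier0 and peg1 below 0.048 m and z of carrier0 in the frame of peg1 between -0.105 and -0.07 m) or (horizontal distance between carrier0 and peg2 below 0.048 m and z of carrier0 in the frame of peg2 between -0.105 and -0.07 m) or (horizontal distance between carrier0 and peg3 below 0.048 m and z of carrier0 in the frame of peg3 between -0.105 and -0.07 m)) and angle between each of carrier0, carrier1, carrier2, carrier3's own z axis and vertical below 0.3 rad and linear speed of each of carrier0, carrier1, carrier2, carrier3, brush below 0.05 m/s and horizontal distance between carrier0 and carrier1 above 0.05 m and horizontal distance between each of carrier0, carrier1 and carrier2 above 0.05 m and horizontal distance between each of carrier0, carrier1, carrier2 and carrier3 above 0.05 m and ((horizontal distance between carrier1 and peg0 below 0.048 m and z of carrier1 in the frame of peg0 between -0.105 and -0.07 m) or (horizontal distance between carrier1 and peg1 below 0.048 m and z of carrier1 in the frame of peg1 between -0.105 and -0.07 m) or (horizontal distance between carrier1 and peg2 below 0.048 m and z of carrier1 in the frame of peg2 between -0.105 and -0.07 m) or (horizontal distance between carrier1 and peg3 below 0.048 m and z of carrier1 in the frame of peg3 between -0.105 and -0.07 m)) and ((horizontal distance between carrier2 and peg0 below 0.048 m and z of carrier2 in the frame of peg0 between -0.105 and -0.07 m) or (horizontal distance between carrier2 and peg1 below 0.048 m and z of carrier2 in the frame of peg1 between -0.105 and -0.07 m) or (horizontal distance between carrier2 and peg2 below 0.048 m and z of carrier2 in the frame of peg2 between -0.105 and -0.07 m) or (horizontal distance between carrier2 and peg3 below 0.048 m and z of carrier2 in the frame of peg3 between -0.105 and -0.07 m)) and ((horizontal distance between carrier3 and peg0 below 0.048 m and z of carrier3 in the frame of peg0 between -0.105 and -0.07 m) or (horizontal distance between carrier3 and peg1 below 0.048 m and z of carrier3 in the frame of peg1 between -0.105 and -0.07 m) or (horizontal distance between carrier3 and peg2 below 0.048 m and z of carrier3 in the frame of peg2 between -0.105 and -0.07 m) or (horizontal distance between carrier3 and peg3 below 0.048 m and z of carrier3 in the frame of peg3 between -0.105 and -0.07 m)) and value of joint head_lever below 0.1 rad and horizontal distance between brush and stand_seat below 0.015 m and z of brush in the frame of stand_seat between -0.095 and -0.075 m and angle between brush's own z axis and vertical below 0.15 rad and angle between each of pot, beaker's own z axis and vertical below 0.1 rad); the robot touches nothing.
It fails at once if the pot or the beaker is tipped by more than 0.4 rad (angle between any of pot, beaker's own z axis and vertical above 0.4 rad).
It fails at once if the brush is pressed on the head or its pad with more than 15 N (contact force between brush and head above 15 N).
It fails at once if one of the other things on the bench is moved by more than 40 mm (distance of any of cork_block, parts_box, dispenser, marker, small_jar, eraser from where it was at the start of the episode above 0.04 m).
Of carrier0, carrier1, carrier2, carrier3 only 2 to 4 are there at a start; the rules pass over those that are not, and their reading is None.
At some moment in a run one of carrier0, carrier1, carrier2, carrier3 may be knocked a few centimetres aside while the robot is not near it.
It also fails if it takes over 210 s, if anything falls off the work surface, if the arm or the gripper's body presses on something with over 40 N, if the wrist force passes 120 N, or if a joint passes its speed limit or range.

## Working session

There is one attempt and no reset: what is moved stays moved. The work goes in short steps, Python scripts to look and compute and a tool call to move; the robot and the scene stay as the last step left them, time stands still between calls to the robot, and variables do not carry over. Pictures are saved under pics/ and viewed, and the job is handed in when it is done.

Besides the shell and the picture viewer there is one more tool, called after ">>>" by a JSON object that holds its "name" and its "arguments", one argument or row to a line. play_rows: Moves the arm, as the interface text tells. Its arguments: {"type":"object","properties":{"rows":{"type":"array","items":{"type":"array","items":{"type":"number"}}},"force":{"type":"number"}},"required":["rows"]}

```bash
ls; mkdir -p pics
python3 - <<'E'
from cell import *
import cv2
print(observe()); print(grip_point_offset)
for n in("side","top","wrist"):
    m=camera_model(n);print(n,m)
    cv2.imwrite(f"pics/{n}0.png",get_image(n))
E
```

```text
pics
{'clock': 0.0, 'joints': array([-1.30563661,  0.4352197 ,  0.02499234,  1.57410822, -0.01157043,
        1.13400175, -0.07509371]), 'dq': array([-1.23307585e-03, -2.60294975e-05, -1.89841207e-03,  4.10796071e-04,
       -1.07977330e-03, -3.45964584e-04, -9.36296236e-05]), 'joint_efforts': array([-2.84896742e-04, -6.67834640e+01,  9.85020362e-01, -3.14474881e+01,
       -6.06066710e-02,  4.26648546e-02,  1.57648496e-04]), 'position': array([0.22459115, 0.58269685, 0.22594295]), 'ee_rot': array([ 2.58937249e+00,  1.77713179e+00, -1.88985692e-03]), 'force': array([ 0.2090564 , -0.13322438, -0.52501568]), 'ft_torque': array([ 0.02100827,  0.02036981, -0.01161241]), 'width': 0.9990722886579444}
0.0188
side {'K': array([[502.3809647 ,   0.        , 323.02223172],
       [  0.        , 502.3809647 , 242.47342387],
       [  0.        ,   0.        ,   1.        ]]), 'R': array([[ 0.98686601, -0.16105071, -0.01257585],
       [-0.12265247, -0.69635636, -0.70713802],
       [ 0.1051278 ,  0.69939294, -0.70696369]]), 't': array([-0.57378116,  0.16437668,  1.17939666])}
top {'K': array([[436.29905506,   0.        , 319.74148967],
       [  0.        , 436.29905506, 235.20956596],
       [  0.        ,   0.        ,   1.        ]]), 'R': array([[-0.01997133, -0.99979892,  0.00180478],
       [-0.99794044,  0.01982408, -0.06100732],
       [ 0.06095928, -0.00301946, -0.99813569]]), 't': array([0.01837407, 0.59756967, 1.40499481])}
wrist {'K': array([[396.65541536,   0.        , 321.32755231],
       [  0.        , 396.65541536, 234.86790539],
       [  0.        ,   0.        ,   1.        ]]), 'R': array([[ 0.3586048 ,  0.93348784, -0.00174506],
       [ 0.90234041, -0.34615923,  0.25681815],
       [ 0.23913256, -0.09367086, -0.96645817]]), 't': array([-0.62373171, -0.03244887,  0.38985832])}
```

View pics/side0.png

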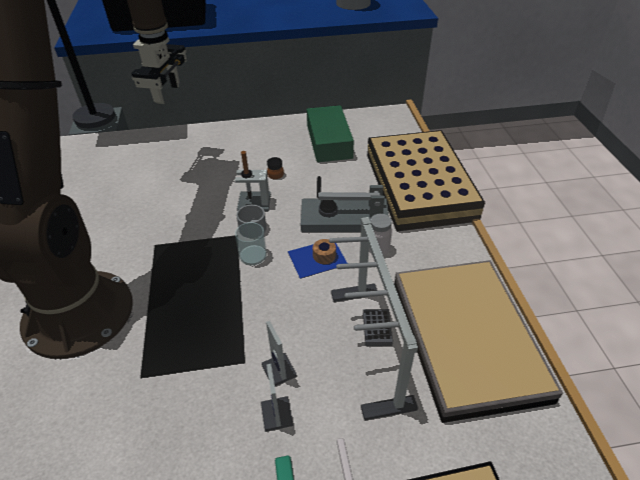

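View pics/top0.png

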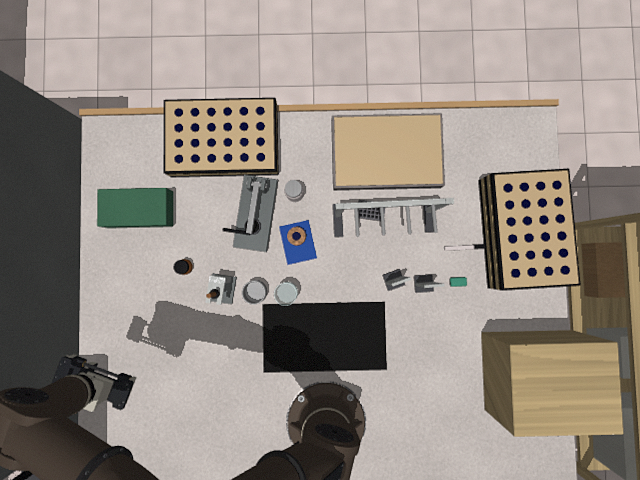

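View pics/wrist0.png

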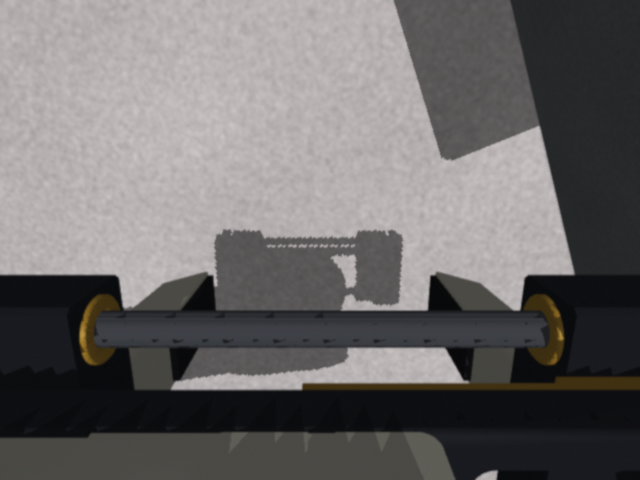

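Two carriers are visible at top (395,277) and (425,282), with the rack at (390,213). The head is at (255,215), the stand at (220,288), two cylinders at (256,291) and (287,291), and the cork on blue at (297,237). I'll enlarge the crops.

Run:
```python
import cv2
t=cv2.imread("pics/top0.png");s=cv2.imread("pics/side0.png")
cv2.imwrite("pics/t1.png",cv2.resize(t[165:315,165:325],None,fx=5,fy=4*1.0 if 0 else 5,interpolation=3)[:750][:600])
cv2.imwrite("pics/t2.png",cv2.resize(t[185:305,325:485],None,fx=5,fy=5,interpolation=3))
cv2.imwrite("pics/s1.png",cv2.resize(s[130:280,220:420],None,fx=4,fy=4,interpolation=3))
cv2.imwrite("pics/s2.png",cv2.resize(s[210:440,230:430],None,fx=2.6,fy=2.6,interpolation=3))
```

```text
(no output)
```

View pics/t1.png

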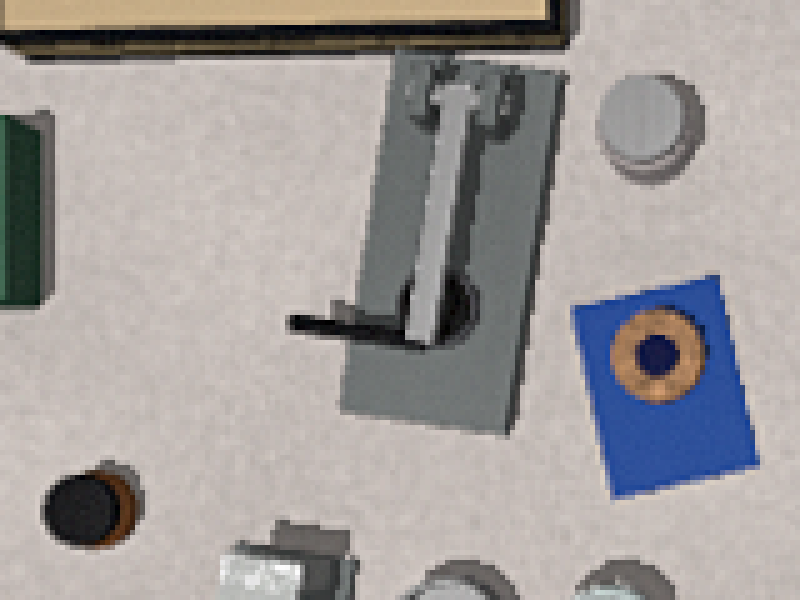

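View pics/t2.png

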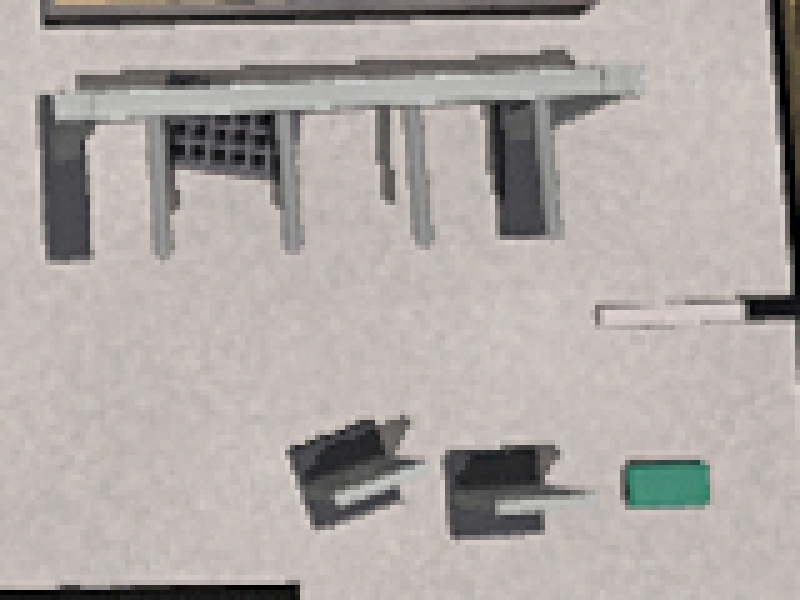

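View pics/s1.png

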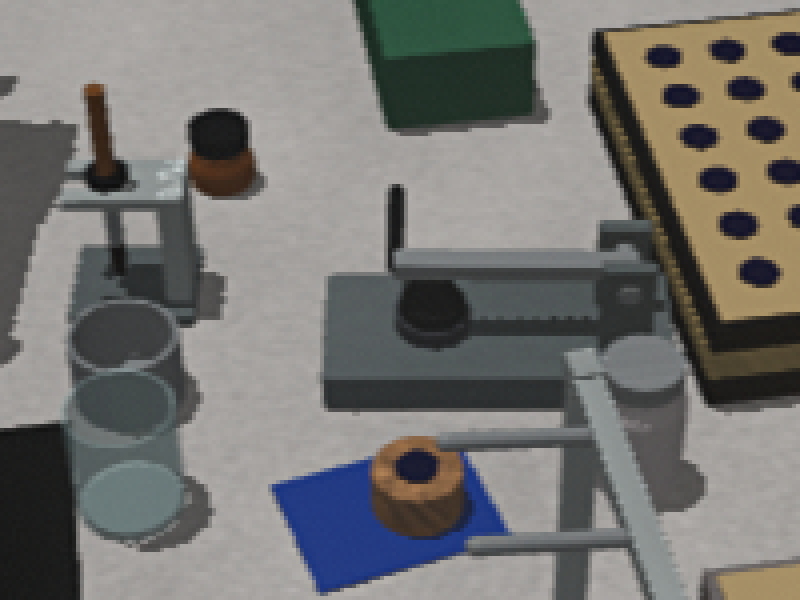

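View pics/s2.png

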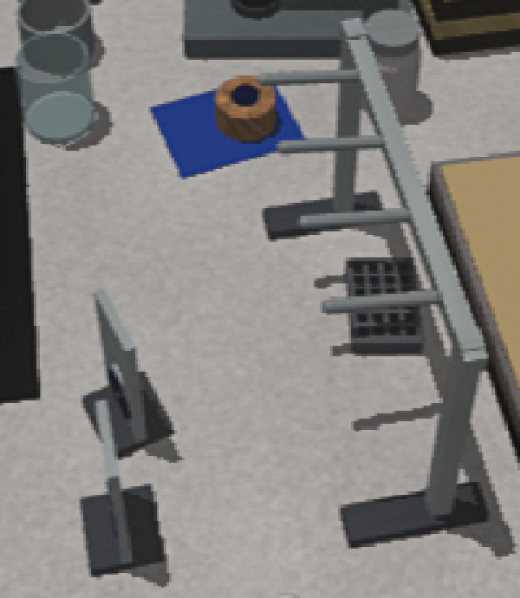

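```bash
cat > h.py <<'E'
import numpy as np, cv2
from scipy.spatial.transform import Rotation as Rn
from cell import *
def ray(n,u,v,M=None):
    m=M or camera_model(n);d=np.linalg.inv(m['K'])@[u,v,1];R=m['R']
    return -R.T@m['t'],R.T@d
def onz(n,u,v,z,M=None):
    c,d=ray(n,u,v,M);return c+d*(z-c[2])/d[2]
def proj(n,X,M=None):
    m=M or camera_model(n);p=m['K']@(m['R']@np.array(X)+m['t']);return p[:2]/p[2]
def tri(a,b):
    A=[];B=[]
    for (n,u,v) in (a,b):
        c,d=ray(n,u,v);d=d/np.linalg.norm(d);P=np.eye(3)-np.outer(d,d);A.append(P);B.append(P@c)
    A=np.vstack(A);B=np.hstack(B);x=np.linalg.lstsq(A,B,rcond=None)[0];return x,np.linalg.norm(A@x-B)
def down(yaw): # tool z down, tool x at world yaw
    return Rn.from_euler('z',yaw)*Rn.from_euler('x',np.pi)
def plan(pos,R=None):
    "shift (tool frame) and turn to reach pose from present; fractions"
    o=observe();R0=Rn.from_rotvec(o['ee_rot']);d=R0.inv().apply(np.array(pos)-o['position'])/0.15
    r=(R0.inv()*R).as_rotvec()/0.5 if R is not None else np.zeros(3)
    print('t',round(o['clock'],2),'pos',o['position'].round(4),'shift',d.round(3),'turn',r.round(3),'w',round(o['width'],3),'F',o['force'].round(2),
      'rows>=',max(np.linalg.norm(d)*.15/.05,np.linalg.norm(r)*.5/.15).round(2))
E
python3 - <<'E'
from h import *
f=lambda c,x,y:((165+x/5,165+y/5) if c==1 else (325+x/5,185+y/5))
P=lambda c,x,y,z:onz('top',*f(c,x,y),z).round(4)
print('head corners',[P(1,*q,.03) for q in((395,50),(568,72),(510,433),(340,410))])
print('handle end',P(1,290,322,.08),'in',P(1,410,340,.08))
print('lever hinge-ish',P(1,455,95,.08),P(1,424,340,.09))
print('pegs tips',[P(2,*q,.235) for q in((163,257),(293,252),(424,244),(555,237))])
print('roots',[P(2,*q,.225) for q in((155,117),(285,110),(412,103),(540,97))])
print('carA foot',[P(2,*q,.012) for q in((290,450),(378,420),(400,490),(318,525))],'plate top',[P(2,*q,.14) for q in((335,497),(425,465))])
print('carB foot',[P(2,*q,.012) for q in((445,450),(543,445),(543,532),(452,537))],'plate top',[P(2,*q,.14) for q in((495,507),(590,495))])
t=cv2.imread("pics/top0.png");s=cv2.imread("pics/side0.png")
cv2.imwrite("pics/t3.png",cv2.resize(t[260:310,195:305],None,fx=7,fy=7,interpolation=3))
cv2.imwrite("pics/s3.png",cv2.resize(s[140:270,220:300],None,fx=4.5,fy=4.5,interpolation=3))
print(proj('side',[.6,.2,.1]),proj('top',[.6,.2,.1]))
E
```

```text
head corners [array([0.7987, 0.2496, 0.03  ]), array([0.782, 0.137, 0.03 ]), array([0.5475, 0.1777, 0.03  ]), array([0.5645, 0.2873, 0.03  ])]
handle end [0.6182 0.3082 0.08  ] in [0.6055 0.2334 0.08  ]
lever hinge-ish [0.7592 0.2037 0.08  ] [0.6046 0.2231 0.09  ]
pegs tips [array([ 0.5792, -0.0974,  0.235 ]), array([ 0.5805, -0.1694,  0.235 ]), array([ 0.5835, -0.242 ,  0.235 ]), array([ 0.586 , -0.3146,  0.235 ])]
roots [array([ 0.6583, -0.0958,  0.225 ]), array([ 0.6608, -0.1687,  0.225 ]), array([ 0.6634, -0.2399,  0.225 ]), array([ 0.6653, -0.3118,  0.225 ])]
carA foot [array([ 0.4642, -0.1971,  0.012 ]), array([ 0.4826, -0.2551,  0.012 ]), array([ 0.4368, -0.268 ,  0.012 ]), array([ 0.4153, -0.2139,  0.012 ])] plate top [array([ 0.4401, -0.2043,  0.14  ]), array([ 0.4579, -0.2583,  0.14  ])]
carB foot [array([ 0.4622, -0.2981,  0.012 ]), array([ 0.4642, -0.3621,  0.012 ]), array([ 0.4078, -0.3601,  0.012 ]), array([ 0.4058, -0.3008,  0.012 ])] plate top [array([ 0.4323, -0.2989,  0.14  ]), array([ 0.4383, -0.3555,  0.14  ])]
[317.2275213  196.81833698] [256.8291889 234.1260986]
```

View pics/t3.png

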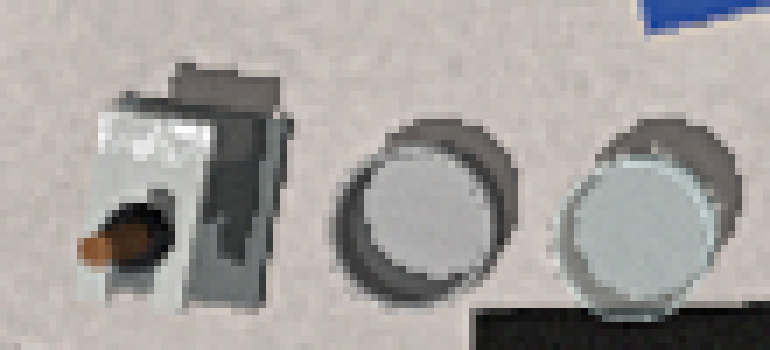

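View pics/s3.png

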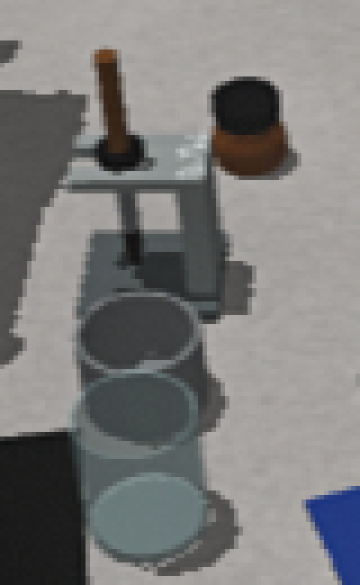

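Run:
```python
from h import *
T=lambda x,y:('top',195+x/7,260+y/7)
S=lambda x,y:('side',220+x/4.5,140+y/4.5)
for n,a,b,z in (('pot rim',(418,224),(138,335),.055),('beaker rim',(637,236),(135,410),.085),('beaker floor',(645,233),(148,515),.003),('collar',(138,237),(122,150),.106),('brush top',(93,248),(106,55),.175)):
    print(n,onz(*T(*a),z).round(4),onz(*S(*b),z).round(4),tri(T(*a),S(*b))[0].round(4))
print('stand: base corners',[onz(*T(*q),.0).round(4) for q in((120,95),(293,122),(263,308))],'fork',[onz(*T(*q),.1).round(4) for q in((98,112),(215,122),(186,310),(92,300))])
plan([.45,-.23,.3],down(np.radians(18)))
plan([.62,.27,.3],down(np.radians(-9.5)))
# lever-grip check in side
for a in (0,.1): 
    d=np.array([.9863,-.165,0]);y=np.array([.165,.9863,0]);h=np.array([.758,.1987,.08])
    print(a,[proj(n,h-.155*np.cos(a)*d+.078*y+[0,0,.155*np.sin(a)]).round(1) for n in('top','side')])
```

```text
pot rim [0.4204 0.2151 0.055 ] [0.4222 0.2127 0.055 ] [0.4212 0.2154 0.0527]
beaker rim [0.4151 0.1143 0.085 ] [0.4182 0.1165 0.085 ] [0.4168 0.1141 0.0874]
beaker floor [0.4106 0.1168 0.003 ] [0.4161 0.1152 0.003 ] [0.4133 0.1168 0.0016]
collar [0.4205 0.3289 0.106 ] [0.4251 0.3257 0.106 ] [0.4227 0.3294 0.1034]
brush top [0.4211 0.3309 0.175 ] [0.424  0.3264 0.175 ] [0.4223 0.3318 0.1715]
stand: base corners [array([0.4797, 0.3623, 0.    ]), array([0.4655, 0.2813, 0.    ]), array([0.3792, 0.296 , 0.    ])] fork [array([0.4747, 0.3475, 0.1   ]), array([0.4693, 0.2965, 0.1   ]), array([0.3882, 0.3097, 0.1   ]), array([0.3933, 0.3505, 0.1   ])]
t 0.15 pos [0.2246 0.5828 0.2261] shift [-4.517  3.351 -0.487] turn [1.000e-03 2.000e-03 1.778e+00] w 1.0 F [-0.14 -0.13  0.65] rows>= 16.93
t 0.15 pos [0.2246 0.5828 0.2261] shift [-0.999  3.209 -0.491] turn [2.000e-03 2.000e-03 2.737e+00] w 1.0 F [-0.14 -0.13  0.65] rows>= 10.19
0 [array([225.2, 229.4]), array([318.2, 178.6])]
0.1 [array([224.2, 228.8]), array([318.4, 174.2])]
```

>>> {"name": "play_rows", "arguments": {
  "rows": [
    [0, 0, -0.1, 0, 0, 0.3, -1],
    [0, 0, -0.1, 0, 0, 0.3, -1],
    [0, 0, -0.1, 0, 0, 0.3, -1],
    [0, 0, -0.1, 0, 0, 0.3, -1],
    [0, 0, -0.1, 0, 0, 0.3, -1]
  ]
}}

```text
clock: 0.65
position: [0.224, 0.5804, 0.2991]
ee_rot: [3.055, 0.694, -0.009]
force: [0.2, -0.2, -0.1]
width: 0.997
```

>>> {"name": "play_rows", "arguments": {
  "rows": [
    [0, 0, 0, 0, 0, 0.3, -1],
    [0, 0, 0, 0, 0, 0.3, -1],
    [0, 0, 0, 0, 0, 0.3, -1],
    [0, 0, 0, 0, 0, 0.3, -1],
    [0, 0, 0, 0, 0, 0.05, -1]
  ]
}}

```text
clock: 1.15
position: [0.2239, 0.5809, 0.3007]
ee_rot: [3.121, -0.284, -0.003]
force: [-0.3, -0.6, -0.4]
width: 1.0
```

Run:
```python
from h import *
plan([.613,.2716,.2],down(np.radians(-9.5)))
```

```text
t 1.15 pos [0.2239 0.5809 0.3007] shift [2.924 1.555 0.68 ] turn [ 0.017  0.003 -0.031] w 1.0 F [-0.31 -0.65 -0.35] rows>= 10.14
```

>>> {"name": "play_rows", "arguments": {
  "rows": [
    [0.29, 0.155, 0, 0, 0, 0, -1],
    [0.29, 0.155, 0, 0, 0, 0, -1],
    [0.29, 0.155, 0, 0, 0, 0, -1],
    [0.29, 0.155, 0, 0, 0, 0, -1],
    [0.29, 0.155, 0, 0, 0, 0, -1]
  ]
}}

```text
clock: 1.65
position: [0.4145, 0.4319, 0.2985]
ee_rot: [3.124, -0.229, -0.01]
force: [1.5, 0.5, 0.2]
width: 1.001
```

>>> {"name": "play_rows", "arguments": {
  "rows": [
    [0.29, 0.155, 0.1, 0, 0, 0, -1],
    [0.29, 0.155, 0.1, 0, 0, 0, -1],
    [0.29, 0.155, 0.1, 0, 0, 0, -1],
    [0.29, 0.155, 0.1, 0, 0, 0, -1],
    [0.2, 0.1, 0.1, 0, 0, 0, -1]
  ]
}}

```text
clock: 2.15
position: [0.5994, 0.296, 0.227]
ee_rot: [3.129, -0.203, -0.005]
force: [0.8, 0.7, -0.7]
width: 0.998
```

Run:
```python
from h import *
plan([.613,.2716,.067],down(np.radians(-9.5)))
M=camera_model('wrist');cv2.imwrite("pics/w1.png",get_image('wrist'))
print(proj('wrist',[.613,.2716,.085],M))
```

```text
t 2.15 pos [0.5994 0.296  0.227 ] shift [0.114 0.143 1.067] turn [0.012 0.006 0.073] w 0.998 F [ 0.78  0.71 -0.65] rows>= 3.25
[343.76729228 247.46541308]
```

View pics/w1.png

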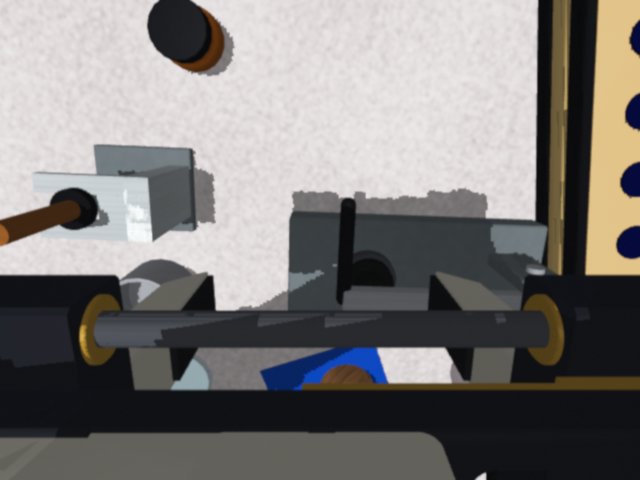

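The handle bar shows at x≈345, y 200–300. The predicted grip point (344,247) lies on it.

>>> {"name": "play_rows", "arguments": {
  "rows": [
    [0.114, 0.143, 0, 0, 0, 0.073, -1],
    [0, 0, 0.3, 0, 0, 0, -1],
    [0, 0, 0.3, 0, 0, 0, -1],
    [0, 0, 0.3, 0, 0, 0, -1],
    [0, 0, 0.15, 0, 0, 0, -1]
  ]
}}

```text
clock: 2.7
position: [0.6209, 0.2615, 0.0638]
ee_rot: [3.123, -0.253, 0.003]
force: [-0.1, 0.1, -0.6]
width: 0.994
```

Run:
```python
from h import *
plan([.613,.2716,.067],down(np.radians(-9.5)))
```

```text
t 2.7 pos [0.6209 0.2615 0.0638] shift [-0.063 -0.058 -0.022] turn [ 0.017 -0.006  0.008] w 0.994 F [-0.14  0.1  -0.59] rows>= 0.26
```

>>> {"name": "play_rows", "arguments": {
  "rows": [
    [-0.06, -0.06, -0.02, 0, 0, 0, -1],
    [0, 0, 0, 0, 0, 0, 1],
    [0, 0, 0, 0, 0, 0, 1],
    [0, 0, 0, 0, 0, 0, 1],
    [0, 0, 0, 0, 0, 0, 1]
  ],
  "force": 12
}}

```text
clock: 3.2
position: [0.6117, 0.2744, 0.0678]
ee_rot: [3.124, -0.24, 0.001]
force: [0.5, 0.3, -0.6]
width: 0.699
```

>>> {"name": "play_rows", "arguments": {
  "rows": [
    [0, 0, 0, 0, 0, 0, 1],
    [0, 0, 0, 0, 0, 0, 1],
    [0, 0, 0, 0, 0, 0, 1]
  ]
}}

```text
clock: 3.5
position: [0.6132, 0.2746, 0.0702]
ee_rot: [3.126, -0.24, 0.006]
force: [0.1, 0.1, 0.2]
width: 0.437
```

Run:
```python
from h import *
plan([.613,.2716,.067],down(np.radians(-9.5)))
r=.155
p=None
for a in np.arange(.05,1.46,.1):
    q=np.array([-r*np.cos(a),0,r*np.sin(a)])
    if p is not None: print(round(a,2),((q-p)/.15*[1,1,-1]).round(3))
    p=q
```

```text
t 3.5 pos [0.6132 0.2746 0.0702] shift [0.002 0.02  0.021] turn [ 0.012 -0.008  0.025] w 0.437 F [0.08 0.11 0.23] rows>= 0.1
0.15 [ 0.01   0.    -0.103]
0.25 [ 0.021  0.    -0.101]
0.35 [ 0.031  0.    -0.099]
0.45 [ 0.04   0.    -0.095]
0.55 [ 0.05   0.    -0.091]
0.65 [ 0.058  0.    -0.085]
0.75 [ 0.067  0.    -0.079]
0.85 [ 0.074  0.    -0.072]
0.95 [ 0.081  0.    -0.064]
1.05 [ 0.087  0.    -0.056]
1.15 [ 0.092  0.    -0.047]
1.25 [ 0.096  0.    -0.037]
1.35 [ 0.1    0.    -0.028]
1.45 [ 0.102  0.    -0.018]
```

>>> {"name": "play_rows", "arguments": {
  "rows": [
    [0, 0.02, 0.02, 0, 0, 0, 1],
    [0, 0, 0, 0, 0, 0, 1],
    [0, 0, 0, 0, 0, 0, 1],
    [0, 0, 0, 0, 0, 0, 1],
    [0, 0, 0, 0, 0, 0, 1]
  ]
}}

```text
clock: 4.0
position: [0.6154, 0.2707, 0.0675]
ee_rot: [3.126, -0.243, 0.013]
force: [-3.6, 1.6, 0.9]
width: 0.124
```

>>> {"name": "play_rows", "arguments": {
  "rows": [
    [0.01, 0, -0.1, 0, 0, 0, 1],
    [0.02, 0, -0.1, 0, 0, 0, 1],
    [0.03, 0, -0.1, 0, 0, 0, 1],
    [0.04, 0, -0.095, 0, 0, 0, 1],
    [0.05, 0, -0.09, 0, 0, 0, 1]
  ]
}}

```text
clock: 4.5
position: [0.6336, 0.2675, 0.141]
ee_rot: [3.123, -0.241, -0.0]
force: [0.5, -0.1, -4.5]
width: 0.122
```

```bash
cat >> h.py <<'E'
HY=np.radians(-9.5);HD=np.array([np.cos(HY),np.sin(HY),0]);HN=np.array([-np.sin(HY),np.cos(HY),0]);HINGE=np.array([.758,.1987,.08])
def grip(a,yo=.048): return HINGE-.155*np.cos(a)*HD+yo*HN+[0,0,.155*np.sin(a)]
def leverangle():
    g=observe()['position']+[0,0,.0188]-HINGE; return np.arctan2(g[2],-g@HD),np.hypot(g[2],g@HD),g@HN
E
python3 - <<'E'
from h import *
print(leverangle()); plan(grip(.55)-[0,0,.0188],down(HY))
E
```

```text
(np.float64(0.5368476398377802), np.float64(0.1559462719512417), np.float64(0.0473156467868295))
t 4.5 pos [0.6336 0.2675 0.141 ] shift [ 0.013 -0.004 -0.008] turn [ 0.019 -0.001  0.023] w 0.122 F [ 0.47 -0.06 -4.47] rows>= 0.1
```

>>> {"name": "play_rows", "arguments": {
  "rows": [
    [0.06, 0, -0.087, 0, 0, 0, 1],
    [0.067, 0, -0.08, 0, 0, 0, 1],
    [0.074, 0, -0.072, 0, 0, 0, 1],
    [0.08, 0, -0.064, 0, 0, 0, 1],
    [0.087, 0, -0.055, 0, 0, 0, 1]
  ]
}}

```text
clock: 5.0
position: [0.6824, 0.2594, 0.1982]
ee_rot: [3.12, -0.238, -0.023]
force: [-4.4, -0.0, 1.6]
width: 0.123
```

Run:
```python
from h import *
print(leverangle()); plan(grip(1.4)-[0,0,.0188],down(HY))
```

```text
(np.float64(1.0176268124032206), np.float64(0.16097523324533575), np.float64(0.047343126759448184))
t 5.0 pos [0.6824 0.2594 0.1982] shift [ 0.387  0.002 -0.111] turn [0.027 0.028 0.027] w 0.123 F [-4.39 -0.03  1.58] rows>= 1.21
```

>>> {"name": "play_rows", "arguments": {
  "rows": [
    [0.095, 0, -0.04, 0, 0, 0, 1],
    [0.1, 0, -0.03, 0, 0, 0, 1],
    [0.1, 0, -0.02, 0, 0, 0, 1],
    [0.09, 0, -0.01, 0, 0, 0, 1],
    [0.0, 0, 0, 0, 0, 0, 1]
  ]
}}

```text
clock: 5.5
position: [0.7365, 0.2503, 0.2199]
ee_rot: [3.12, -0.238, -0.037]
force: [3.8, 2.2, -8.0]
width: 0.13
```

Run:
```python
from h import *
print(leverangle()); plan(grip(1.4)-[0,0,.0188],down(HY))
```

```text
(np.float64(1.3859771775778693), np.float64(0.161478610626415), np.float64(0.04733191417445899))
t 5.5 pos [0.7365 0.2503 0.2199] shift [ 0.023 -0.005  0.039] turn [0.028 0.046 0.028] w 0.13 F [ 3.79  2.18 -7.95] rows>= 0.2
```

>>> {"name": "play_rows", "arguments": {
  "rows": [
    [0, 0, 0, 0, 0, 0, -0.4],
    [0, 0, 0, 0, 0, 0, -0.4],
    [0, 0, 0, 0, 0, 0, -0.4],
    [0, 0, -0.15, 0, 0, 0, -0.4],
    [0, 0, -0.2, 0, 0, 0, -0.4]
  ]
}}

```text
clock: 6.0
position: [0.7333, 0.2505, 0.2691]
ee_rot: [3.116, -0.237, -0.053]
force: [0.5, 0.2, 0.8]
width: 0.516
```

>>> {"name": "play_rows", "arguments": {
  "rows": [
    [0, 0, -0.2, 0, 0, 0, -0.6],
    [0, 0, 0, 0, 0, 0, -0.6]
  ]
}}

```text
clock: 6.2
position: [0.7346, 0.2513, 0.305]
ee_rot: [3.117, -0.236, -0.045]
force: [-0.2, 0.2, 0.6]
width: 0.677
```

Run:
```python
from h import *
plan([.4222,.3305,.3],down(HY))
s=get_image('side');cv2.imwrite("pics/s4.png",cv2.resize(s[100:280,220:420],None,fx=3.2,fy=3.2))
cv2.imwrite("pics/t4.png",get_image('top'))
```

```text
t 6.2 pos [0.7346 0.2513 0.305 ] shift [-2.137 -0.21   0.089] turn [0.035 0.055 0.03 ] w 0.677 F [-0.25  0.25  0.56] rows>= 6.45
```

View pics/s4.png

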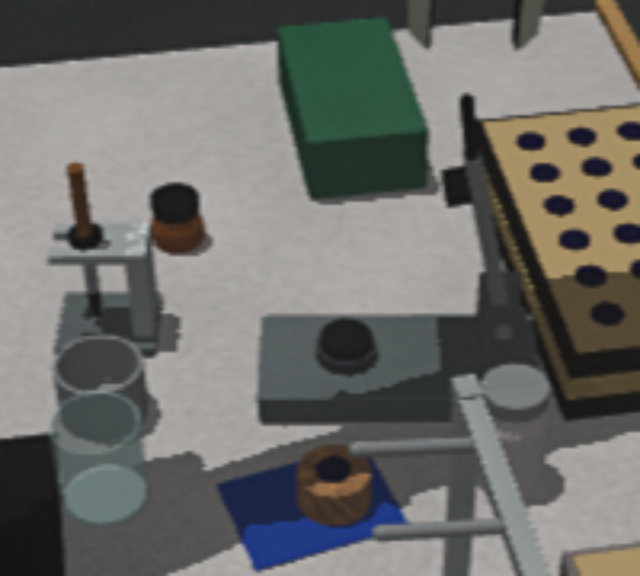

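View pics/t4.png

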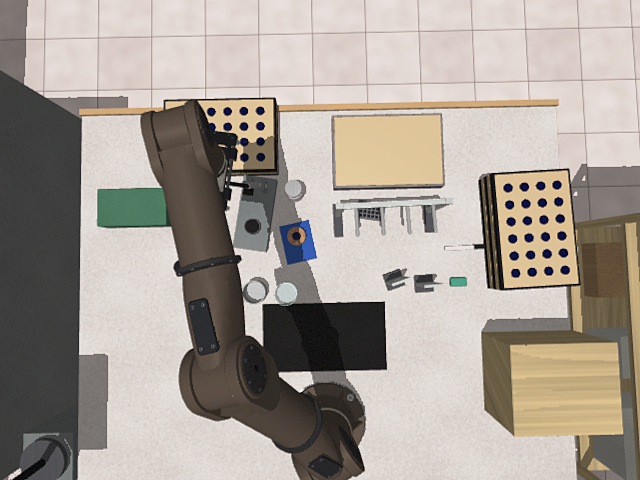

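The lever is upright (s4 ~ (480,200)), the pad is exposed at s4 (346,338), and only two carriers are present.

>>> {"name": "play_rows", "arguments": {
  "rows": [
    [-0.32, -0.03, 0, 0.03, 0.05, 0.03, -0.6],
    [-0.32, -0.03, 0, 0, 0, 0, -0.6],
    [-0.32, -0.03, 0, 0, 0, 0, -0.6],
    [-0.32, -0.03, 0, 0, 0, 0, -0.6],
    [-0.32, -0.03, 0, 0, 0, 0, -0.6]
  ]
}}

```text
clock: 6.8
position: [0.4958, 0.3087, 0.2884]
ee_rot: [3.111, -0.268, -0.029]
force: [0.0, 0.8, 0.3]
width: 0.803
```

>>> {"name": "play_rows", "arguments": {
  "rows": [
    [-0.25, -0.03, 0, 0, 0, 0, -0.6],
    [-0.15, -0.03, 0, 0, 0, 0, -0.6],
    [0, 0, 0, 0, 0, 0, -0.6]
  ]
}}

```text
clock: 7.1
position: [0.4257, 0.3301, 0.2857]
ee_rot: [3.109, -0.251, -0.042]
force: [0.0, -0.5, -0.0]
width: 0.8
```

Run:
```python
from h import *
plan([.4222,.3305,.13],down(HY))
print('pad',tri(('side',328.1,204.7),('top',253,226)), onz('side',328.1,204.7,.052),onz('top',253,226,.052))
M=camera_model('wrist');cv2.imwrite("pics/w2.png",get_image('wrist'))
print(proj('wrist',[.4222,.3305,.175],M),proj('wrist',[.4222,.3305,.108],M))
```

```text
t 7.1 pos [0.4257 0.3301 0.2857] shift [ 0.002 -0.024  1.038] turn [0.048 0.05  0.009] w 0.8 F [ 0.01 -0.45 -0.05] rows>= 3.11
pad (array([0.63051032, 0.21850994, 0.05250365]), np.float64(0.0016533525110439427)) [0.63178134 0.21905835 0.052     ] [0.62938649 0.21869526 0.052     ]
[321.12443169 227.33118744] [323.17280672 206.87205779]
```

View pics/w2.png

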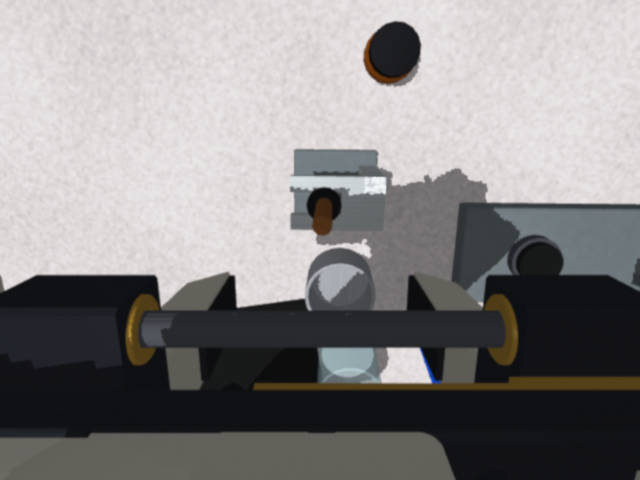

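Brush top (322,227) and collar (324,205) match the prediction.

>>> {"name": "play_rows", "arguments": {
  "rows": [
    [0, -0.024, 0.2, 0.05, 0.05, 0.01, -0.4],
    [0, 0, 0.25, 0, 0, 0, -0.4],
    [0, 0, 0.25, 0, 0, 0, -0.4],
    [0, 0, 0.2, 0, 0, 0, -0.4],
    [0, 0, 0.05, 0, 0, 0, -0.4]
  ]
}}

```text
clock: 7.65
position: [0.4319, 0.3287, 0.1379]
ee_rot: [-3.129, 0.27, -0.01]
force: [-0.5, -0.0, 0.2]
width: 0.699
```

Run:
```python
from h import *
plan([.4222,.3305,.128],down(HY))
```

```text
t 7.65 pos [0.4319 0.3287 0.1379] shift [-0.066 -0.001  0.066] turn [-0.002 -0.013 -0.013] w 0.699 F [-0.51 -0.03  0.22] rows>= 0.28
```

>>> {"name": "play_rows", "arguments": {
  "rows": [
    [-0.066, 0, 0.06, 0, 0, -0.01, 0],
    [0, 0, 0, 0, 0, 0, 1],
    [0, 0, 0, 0, 0, 0, 1],
    [0, 0, 0, 0, 0, 0, 1],
    [0, 0, 0, 0, 0, 0, 1]
  ],
  "force": 15
}}

```text
clock: 8.15
position: [0.4242, 0.3301, 0.1305]
ee_rot: [-3.129, 0.265, -0.014]
force: [0.6, -0.6, -1.0]
width: 0.311
```

>>> {"name": "play_rows", "arguments": {
  "rows": [
    [0, 0, 0, 0, 0, 0, 1],
    [0, 0, 0, 0, 0, 0, 1],
    [0, 0, 0, 0, 0, 0, 1],
    [0, 0, 0, 0, 0, 0, 1]
  ]
}}

```text
clock: 8.55
position: [0.425, 0.3309, 0.1322]
ee_rot: [-3.126, 0.265, -0.017]
force: [0.2, -0.1, -0.4]
width: 0.146
```

Run:
```python
from h import *
plan([.4222,.3305,.128],down(HY))
```

```text
t 8.55 pos [0.425  0.3309 0.1322] shift [-0.018  0.006  0.027] turn [-0.01  -0.021 -0.007] w 0.146 F [ 0.23 -0.12 -0.41] rows>= 0.1
```

>>> {"name": "play_rows", "arguments": {
  "rows": [
    [0, 0, -0.15, 0, 0, 0, 1],
    [0, 0, -0.2, 0, 0, 0, 1],
    [0, 0, -0.25, 0, 0, 0, 1],
    [0, 0, -0.2, 0, 0, 0, 1],
    [0, 0, -0.05, 0, 0, 0, 1]
  ]
}}

```text
clock: 9.05
position: [0.4223, 0.3291, 0.2619]
ee_rot: [3.129, -0.266, 0.012]
force: [0.2, -0.2, -1.0]
width: 0.147
```

Run:
```python
from h import *
plan([.421,.2148,.26],down(HY))
M=camera_model('wrist');cv2.imwrite("pics/w3.png",get_image('wrist'))
s=get_image('side');cv2.imwrite("pics/s5.png",cv2.resize(s[100:280,180:380],None,fx=3.2,fy=3.2))
```

```text
t 9.05 pos [0.4223 0.3291 0.2619] shift [0.12  0.753 0.014] turn [ 0.001 -0.015 -0.008] w 0.147 F [ 0.22 -0.25 -1.02] rows>= 2.29
```

View pics/s5.png

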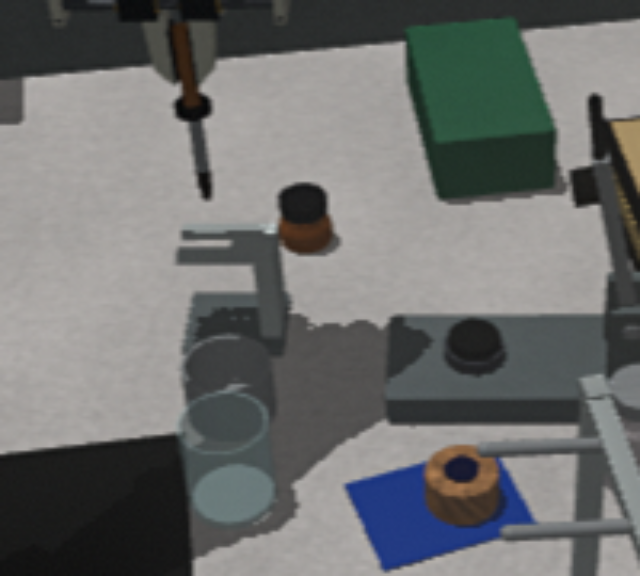

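View pics/w3.png

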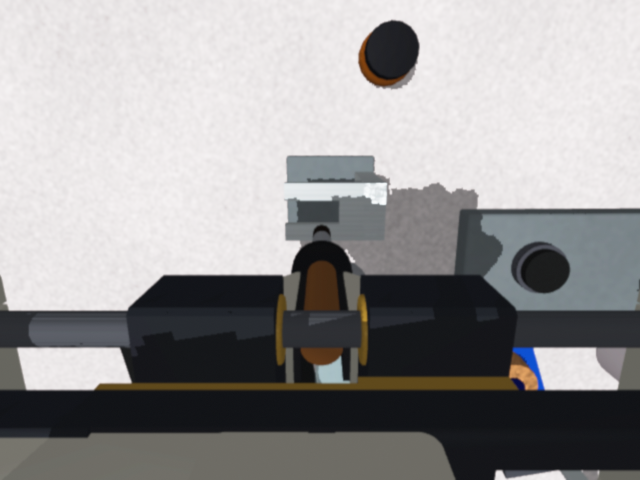

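Brush is held upright (s5: top (178,25), collar (193,107), tip (207,197)).

>>> {"name": "play_rows", "arguments": {
  "rows": [
    [0.04, 0.25, 0, 0, 0, 0, 1],
    [0.04, 0.25, 0, 0, 0, 0, 1],
    [0.03, 0.2, 0, 0, 0, 0, 1],
    [0, 0.03, 0, 0, 0, 0, 1],
    [0, 0, 0, 0, 0, 0, 1]
  ]
}}

```text
clock: 9.65
position: [0.4156, 0.2139, 0.2524]
ee_rot: [3.121, -0.26, -0.003]
force: [-1.0, 1.4, -0.1]
width: 0.145
```

Run:
```python
from h import *
o=observe();print('tip pred proj',proj('side',o['position']-[0,0,.117]))
plan([.421,.2148,.137],down(HY))
s=get_image('side');cv2.imwrite("pics/s6.png",cv2.resize(s[100:280,180:380],None,fx=3.2,fy=3.2))
```

```text
tip pred proj [244.42229461 190.8059203 ]
t 9.65 pos [0.4156 0.2139 0.2524] shift [ 0.035 -0.019  0.769] turn [ 0.02   0.002 -0.001] w 0.145 F [-0.99  1.36 -0.06] rows>= 2.31
```

View pics/s6.png

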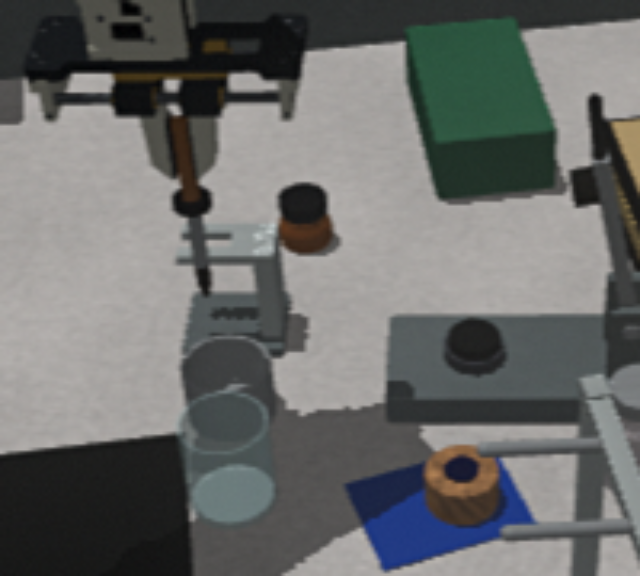

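>>> {"name": "play_rows", "arguments": {
  "rows": [
    [0.035, -0.02, 0.15, 0.02, 0, 0, 1],
    [0, 0, 0.2, 0, 0, 0, 1],
    [0, 0, 0.2, 0, 0, 0, 1],
    [0, 0, 0.15, 0, 0, 0, 1],
    [0, 0, 0.04, 0, 0, 0, 1]
  ]
}}

```text
clock: 10.2
position: [0.4214, 0.223, 0.1359]
ee_rot: [-3.13, 0.248, 0.0]
force: [-0.0, 0.7, -0.2]
width: 0.148
```

Run:
```python
from h import *
plan([.421,.2148,.137],down(HY))
```

```text
t 10.2 pos [0.4214 0.223  0.1359] shift [ 0.006  0.055 -0.007] turn [-0.003  0.     0.015] w 0.148 F [-0.03  0.7  -0.17] rows>= 0.17
```

>>> {"name": "play_rows", "arguments": {
  "rows": [
    [0, 0.05, 0, 0, 0, 0, 1],
    [0, 0, 0, 0, 0, 0, 1],
    [0, 0, 0, 0, 0, 0, 1],
    [0, 0, 0, 0, 0, 0, 1],
    [0, 0, 0, 0, 0, 0, 1]
  ]
}}

```text
clock: 10.7
position: [0.4211, 0.2174, 0.1376]
ee_rot: [-3.129, 0.245, -0.002]
force: [0.4, 0.4, 0.5]
width: 0.147
```

Run:
```python
from h import *
plan([.421,.2148,.25],down(HY))
s=get_image('side');cv2.imwrite("pics/s7.png",cv2.resize(s[140:260,200:320],None,fx=5,fy=5))
```

```text
t 10.7 pos [0.4211 0.2174 0.1376] shift [ 0.003  0.015 -0.75 ] turn [-0.006 -0.002  0.02 ] w 0.147 F [0.43 0.42 0.52] rows>= 2.25
```

View pics/s7.png

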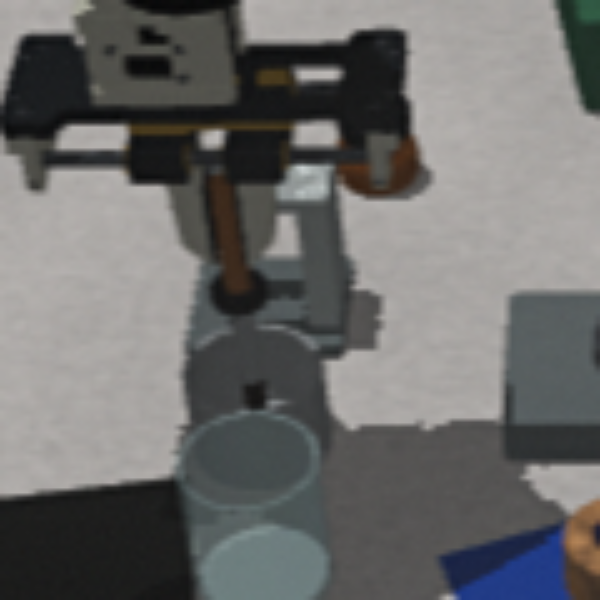

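>>> {"name": "play_rows", "arguments": {
  "rows": [
    [0, 0, -0.2, 0, 0, 0, 1],
    [0, 0, -0.3, 0, 0, 0, 1],
    [0, 0, -0.3, 0, 0, 0, 1],
    [0, 0, -0.1, 0, 0, -0.3, 1],
    [0, 0, 0, 0, 0, -0.3, 1]
  ]
}}

```text
clock: 11.25
position: [0.4208, 0.2168, 0.2793]
ee_rot: [-3.13, -0.234, -0.005]
force: [0.2, -0.0, -0.2]
width: 0.15
```

>>> {"name": "play_rows", "arguments": {
  "rows": [
    [0, 0, 0, 0, 0, -0.3, 1],
    [0, 0, 0, 0, 0, -0.3, 1],
    [0, 0, 0, 0, 0, -0.3, 1],
    [0, 0, 0, 0, 0, -0.3, 1],
    [0, 0, 0, 0, 0, -0.3, 1]
  ]
}}

```text
clock: 11.75
position: [0.4216, 0.2172, 0.2828]
ee_rot: [-2.826, -1.364, -0.015]
force: [-1.3, 0.1, -0.5]
width: 0.153
```

>>> {"name": "play_rows", "arguments": {
  "rows": [
    [0, 0, 0, 0, 0, -0.3, 1],
    [0, 0, 0, 0, 0, -0.3, 1],
    [0, 0, 0, 0, 0, -0.3, 1],
    [0, 0, 0, 0, 0, 0, 1]
  ]
}}

```text
clock: 12.15
position: [0.4217, 0.217, 0.2842]
ee_rot: [-2.45, -1.964, -0.02]
force: [0.8, 0.0, -0.8]
width: 0.153
```

Run:
```python
from h import *
plan([.6305,.2185,.24],down(HY+np.pi/2))
```

```text
t 12.15 pos [0.4217 0.217  0.2842] shift [0.309 1.355 0.307] turn [ 0.014 -0.022 -0.107] w 0.153 F [ 0.78  0.04 -0.84] rows>= 4.27
```

>>> {"name": "play_rows", "arguments": {
  "rows": [
    [0.07, 0.3, 0, 0, 0, -0.1, 1],
    [0.07, 0.3, 0, 0, 0, 0, 1],
    [0.07, 0.3, 0, 0, 0, 0, 1],
    [0.07, 0.25, 0, 0, 0, 0, 1],
    [0, 0, 0, 0, 0, 0, 1]
  ]
}}

```text
clock: 12.65
position: [0.6032, 0.2275, 0.2858]
ee_rot: [-2.416, -2.003, -0.022]
force: [-0.1, -0.7, -0.4]
width: 0.145
```

Run:
```python
from h import *
plan([.6305,.2185,.19],down(HY+np.pi/2))
o=observe();print('tip pred proj',proj('side',o['position']-[0,0,.117]))
s=get_image('side');cv2.imwrite("pics/s8.png",cv2.resize(s[100:250,240:400],None,fx=5,fy=5)[:600])
M=camera_model('wrist');print(proj('wrist',o['position']-[0,0,.117],M),proj('wrist',[.6305,.2185,.052],M));cv2.imwrite("pics/w8.png",get_image('wrist'))
```

```text
t 12.65 pos [0.6032 0.2275 0.2858] shift [-0.033  0.186  0.64 ] turn [ 0.013 -0.025 -0.041] w 0.145 F [-0.06 -0.72 -0.42] rows>= 2.0
tip pred proj [316.24448894 169.06098434]
[320.2849311  231.68199449] [315.38833278 229.65161466]
```

View pics/s8.png

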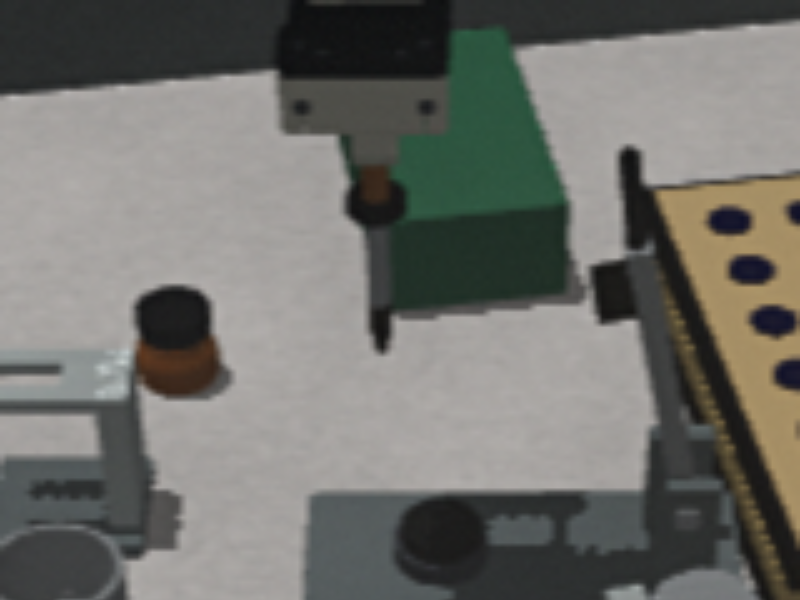

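View pics/w8.png

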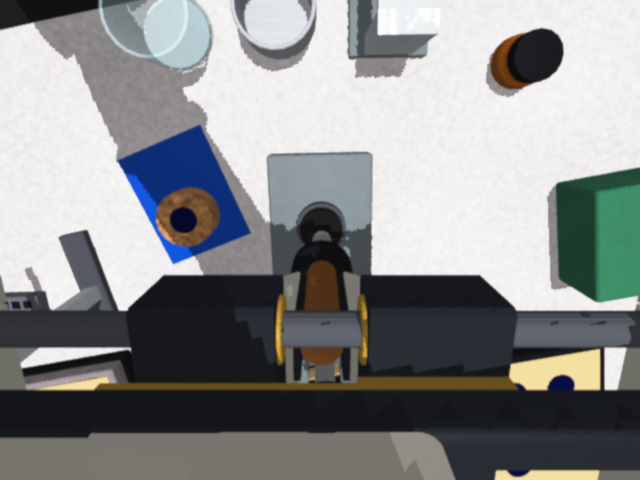

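>>> {"name": "play_rows", "arguments": {
  "rows": [
    [-0.02, 0.18, 0, 0, 0, 0, 1],
    [0, 0, 0.2, 0, 0, 0, 1],
    [0, 0, 0.2, 0, 0, 0, 1],
    [0, 0, 0.2, 0, 0, 0, 1],
    [0, 0, 0, 0, 0, 0, 1]
  ]
}}

```text
clock: 13.25
position: [0.6222, 0.2231, 0.1977]
ee_rot: [-2.419, -1.993, -0.026]
force: [-1.6, 0.3, -0.7]
width: 0.145
```

Run:
```python
from h import *
plan([.6305,.2200,.168],down(HY+np.pi/2))
```

```text
t 13.25 pos [0.6222 0.2231 0.1977] shift [-0.013  0.058  0.198] turn [ 0.01  -0.035 -0.054] w 0.145 F [-1.62  0.29 -0.69] rows>= 0.62
```

>>> {"name": "play_rows", "arguments": {
  "rows": [
    [-0.01, 0.06, 0, 0, 0, 0, 1],
    [0, 0, 0.1, 0, 0, 0, 1],
    [0, 0, 0.05, 0, 0, 0, 1],
    [0, 0, 0.02, 0, 0, 0, 1],
    [0, 0, 0, 0, 0, 0, 1]
  ]
}}

```text
clock: 13.75
position: [0.6323, 0.2214, 0.1763]
ee_rot: [-2.421, -1.991, -0.036]
force: [-0.3, 0.3, -0.9]
width: 0.147
```

Run:
```python
from h import *
plan([.6305,.2200,.168],down(HY+np.pi/2))
```

```text
t 13.75 pos [0.6323 0.2214 0.1763] shift [-0.013 -0.01   0.055] turn [ 0.02  -0.044 -0.057] w 0.147 F [-0.25  0.33 -0.86] rows>= 0.25
```

>>> {"name": "play_rows", "arguments": {
  "rows": [
    [0, 0, 0.03, 0, 0, 0, 1],
    [0, 0, 0.02, 0, 0, 0, 1],
    [0, 0, 0.01, 0, 0, 0, 1]
  ]
}}

```text
clock: 14.05
position: [0.633, 0.2218, 0.1678]
ee_rot: [-2.422, -1.991, -0.039]
force: [-0.4, 0.4, 1.3]
width: 0.147
```

>>> {"name": "play_rows", "arguments": {
  "rows": [
    [0, 0, 0.015, 0, 0, 0, 1],
    [0, 0, 0.01, 0, 0, 0, 1],
    [0, 0, 0.01, 0, 0, 0, 1]
  ]
}}

```text
clock: 14.35
position: [0.6333, 0.2219, 0.1628]
ee_rot: [-2.422, -1.991, -0.04]
force: [-1.3, -0.5, 2.4]
width: 0.147
```

Run:
```python
from h import *
print(observe()['force'])
s=get_image('side');cv2.imwrite("pics/s9.png",cv2.resize(s[100:250,240:400],None,fx=5,fy=5)[:600])
print(observe()['force'],observe()['position'])
```

```text
[-1.32666139 -0.47982659  2.3601256 ]
[-0.90813099 -0.0950334   1.59953845] [0.63320714 0.22185182 0.16251623]
```

View pics/s9.png

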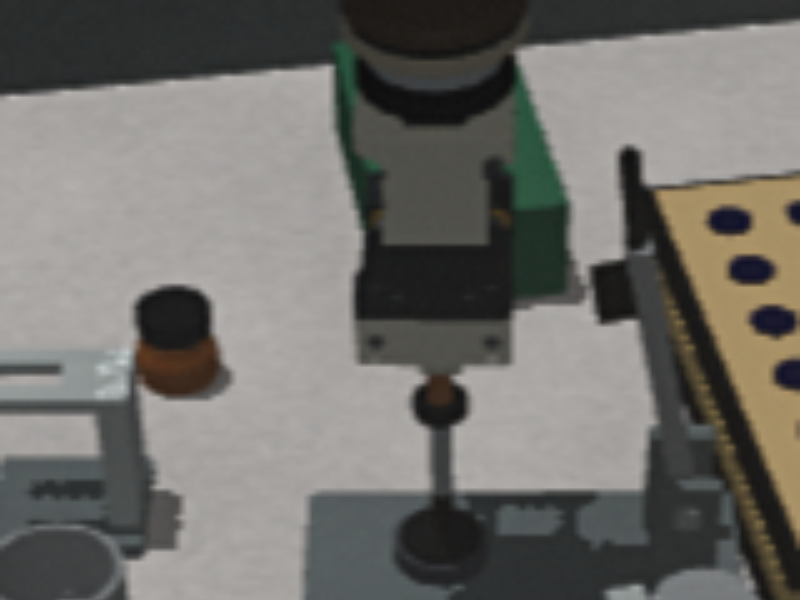

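The tip is on the pad (s9 (440,520)) and the force rose by about 3 N. Next is the beaker.

>>> {"name": "play_rows", "arguments": {
  "rows": [
    [0, 0, -0.1, 0, 0, 0, 1],
    [0, 0, -0.2, 0, 0, 0, 1],
    [0, 0, -0.3, 0, 0, 0, 1],
    [0, 0, -0.2, 0, -0.04, 0, 1],
    [0, 0, 0, 0, 0, 0, 1]
  ]
}}

```text
clock: 14.9
position: [0.6307, 0.2188, 0.2896]
ee_rot: [2.422, 1.99, 0.013]
force: [0.8, 0.2, -0.9]
width: 0.147
```

Run:
```python
from h import *
plan([.4165,.115,.26],down(HY+np.pi/2))
```

```text
t 14.9 pos [0.6307 0.2188 0.2896] shift [-0.956 -1.268  0.182] turn [ 0.021 -0.003 -0.059] w 0.147 F [ 0.8   0.16 -0.87] rows>= 4.8
```

>>> {"name": "play_rows", "arguments": {
  "rows": [
    [-0.19, -0.25, 0, 0, 0, 0, 1],
    [-0.19, -0.25, 0, 0, 0, 0, 1],
    [-0.19, -0.25, 0, 0, 0, 0, 1],
    [-0.19, -0.25, 0.1, 0, 0, 0, 1],
    [-0.15, -0.2, 0.08, 0.02, 0, 0, 1]
  ]
}}

```text
clock: 15.4
position: [0.4263, 0.1192, 0.2597]
ee_rot: [2.423, 1.996, 0.01]
force: [0.2, -0.6, -0.9]
width: 0.148
```

>>> {"name": "play_rows", "arguments": {
  "rows": [
    [0, 0, 0, 0, 0, 0, 1]
  ]
}}

```text
clock: 15.5
position: [0.4212, 0.1164, 0.2583]
ee_rot: [-2.425, -1.996, -0.004]
force: [0.8, 0.9, 0.6]
width: 0.149
```

Run:
```python
from h import *
plan([.4165,.115,.16],down(HY+np.pi/2))
s=get_image('side');cv2.imwrite("pics/s10.png",cv2.resize(s[120:280,200:360],None,fx=3.7,fy=3.7)[:600])
```

```text
t 15.5 pos [0.4212 0.1164 0.2583] shift [-0.017 -0.029  0.656] turn [ 0.002 -0.005 -0.056] w 0.149 F [0.79 0.88 0.63] rows>= 1.97
```

View pics/s10.png

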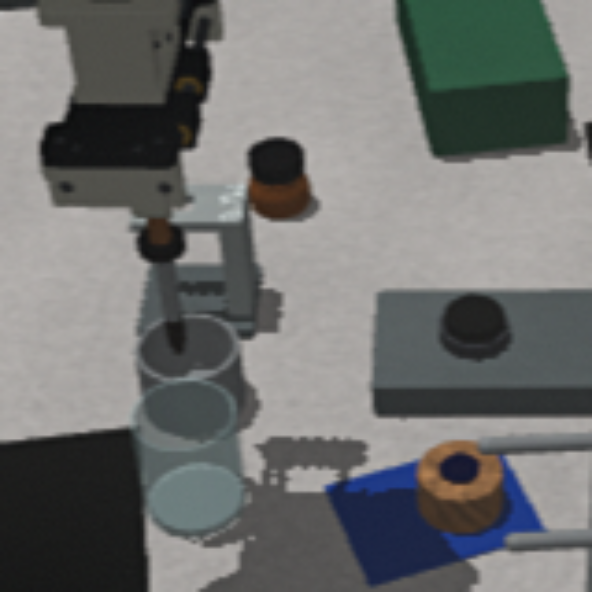

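>>> {"name": "play_rows", "arguments": {
  "rows": [
    [-0.02, -0.03, 0.1, 0, 0, -0.05, 1],
    [0, 0, 0.2, 0, 0, 0, 1],
    [0, 0, 0.2, 0, 0, 0, 1],
    [0, 0, 0.15, 0, 0, 0, 1],
    [0, 0, 0.04, 0, 0, 0, 1]
  ]
}}

```text
clock: 16.05
position: [0.4264, 0.1195, 0.1569]
ee_rot: [2.396, 2.027, 0.028]
force: [0.2, 0.5, -1.0]
width: 0.15
```

>>> {"name": "play_rows", "arguments": {
  "rows": [
    [0, 0, 0, 0, 0, 0, 1],
    [0, 0, 0, 0, 0, 0, 1],
    [0, 0, 0, 0, 0, 0, 1]
  ]
}}

```text
clock: 16.35
position: [0.4288, 0.1203, 0.1583]
ee_rot: [2.395, 2.026, 0.029]
force: [-0.5, 0.4, 0.3]
width: 0.148
```

Run:
```python
from h import *
plan([.4165,.115,.28],down(HY+np.pi/2))
s=get_image('side');cv2.imwrite("pics/s11.png",cv2.resize(s[120:280,200:360],None,fx=3.7,fy=3.7)[:600])
```

```text
t 16.35 pos [0.4288 0.1203 0.1583] shift [-0.039 -0.062 -0.813] turn [ 0.031 -0.023 -0.002] w 0.148 F [-0.47  0.43  0.27] rows>= 2.45
```

View pics/s11.png

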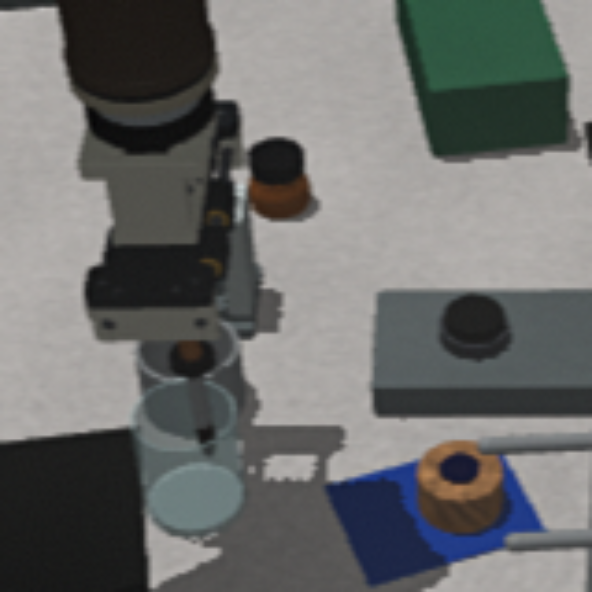

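>>> {"name": "play_rows", "arguments": {
  "rows": [
    [-0.04, -0.06, 0.06, 0.03, -0.02, 0, 1],
    [0, 0, 0, 0, 0, 0, 1],
    [0, 0, 0, 0, 0, 0, 1],
    [0, 0, 0, 0, 0, 0, 1]
  ]
}}

```text
clock: 16.8
position: [0.4189, 0.116, 0.1499]
ee_rot: [-2.398, -2.029, -0.005]
force: [0.6, 0.2, 0.2]
width: 0.147
```

>>> {"name": "play_rows", "arguments": {
  "rows": [
    [0, 0, -0.15, 0, 0, 0, 1],
    [0, 0, -0.25, 0, 0, 0, 1],
    [0, 0, -0.3, 0, 0, 0, 1],
    [0, 0, -0.2, 0, 0, 0, 1],
    [0, 0, 0, 0, 0, 0, 1]
  ]
}}

```text
clock: 17.3
position: [0.4179, 0.1151, 0.2896]
ee_rot: [-2.399, -2.028, -0.001]
force: [1.4, -0.0, -0.6]
width: 0.149
```

Run:
```python
from h import *
plan([.4230,.3305,.28],down(HY+np.pi/2))
```

```text
t 17.3 pos [0.4179 0.1151 0.2896] shift [ 1.422 -0.206  0.065] turn [-0.    -0.001 -0.003] w 0.149 F [ 1.37 -0.04 -0.58] rows>= 4.31
```

>>> {"name": "play_rows", "arguments": {
  "rows": [
    [0.3, -0.04, 0, 0, 0, 0, 1],
    [0.3, -0.04, 0, 0, 0, 0, 1],
    [0.3, -0.04, 0, 0, 0, 0, 1],
    [0.3, -0.04, 0, 0, 0, 0, 1],
    [0.2, -0.03, 0, 0, 0, 0, 1]
  ]
}}

```text
clock: 17.8
position: [0.4269, 0.3287, 0.2895]
ee_rot: [-2.41, -2.014, -0.006]
force: [0.7, -0.2, -1.1]
width: 0.148
```

>>> {"name": "play_rows", "arguments": {
  "rows": [
    [0, 0, 0, 0, 0, 0, 1]
  ]
}}

```text
clock: 17.9
position: [0.4254, 0.3333, 0.288]
ee_rot: [-2.403, -2.021, -0.004]
force: [-0.5, -0.9, -1.3]
width: 0.147
```

Run:
```python
from h import *
plan([.4230,.3305,.18],down(HY+np.pi/2))
o=observe()['position'];M=camera_model('wrist');cv2.imwrite("pics/w12.png",get_image('wrist'))
s=get_image('side');cv2.imwrite("pics/s12.png",cv2.resize(s[100:260,180:340],None,fx=3.7,fy=3.7)[:600])
print(proj('wrist',o-[0,0,.118],M),proj('side',o-[0,0,.118]))
```

```text
t 17.9 pos [0.4254 0.3333 0.288 ] shift [-0.024 -0.013  0.72 ] turn [ 0.001 -0.006 -0.013] w 0.147 F [-0.47 -0.85 -1.3 ] rows>= 2.16
[321.26682923 229.7107937 ] [244.18456119 152.25166136]
```

View pics/s12.png

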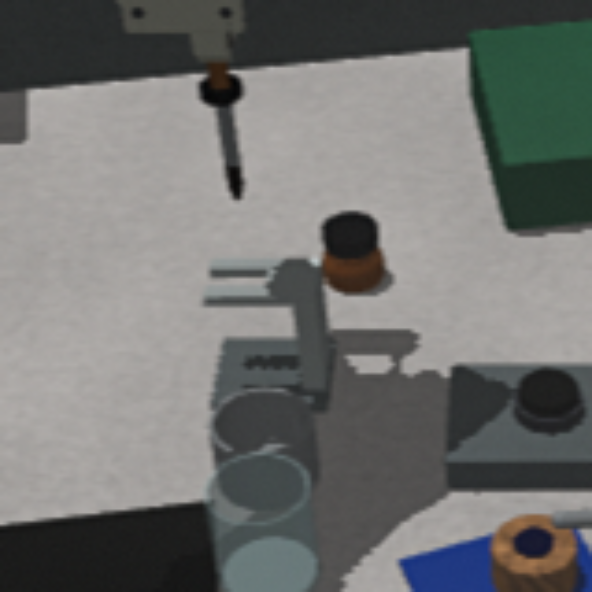

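View pics/w12.png

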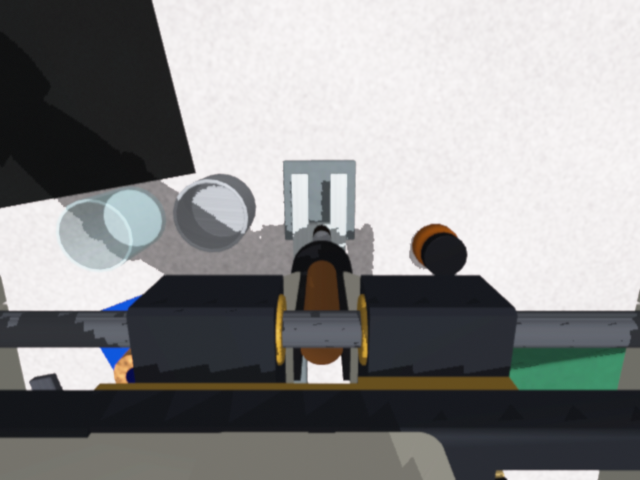

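Run:
```python
from h import *
for u,v in ((319.5,175),(319.5,225),(309,200),(330,200)): print(onz('wrist',u,v,.1).round(4))
g=cv2.cvtColor(cv2.imread('pics/w12.png'),6);print(g[190,280:360:1]);print(g[165:240,300])
```

```text
[0.3952 0.3328 0.1   ]
[0.4391 0.325  0.1   ]
[0.4152 0.3198 0.1   ]
[0.4184 0.3381 0.1   ]
[238 237 227 178 139 140 142 141 139 131 122 167 226 236 236 235 234 234
 236 237 237 236 237 238 239 238 235 219 165 143 143 144 144 145 145 145
 146 146 146 146 142 130 105  81  73  72  71  72  75 101 171 229 237 236
 235 234 235 236 237 237 236 238 239 239 237 232 209 164 146 145 145 146
 147 147 153 191 231 238 238 237]
[145 147 148 148 148 146 145 143 161 212 235 238 238 238 237 237 238 237
 237 237 237 237 237 237 237 237 237 237 237 236 236 236 236 236 235 236
 236 235 235 235 235 234 234 234 234 234 234 234 234 233 234 234 233 233
 233 233 232 232 232 232 232 232 225 186 141 127 126 125 125 125 125 125
 125 125 125]
```

>>> {"name": "play_rows", "arguments": {
  "rows": [
    [-0.03, -0.01, 0.15, 0, 0, 0, 1],
    [0, 0, 0.25, 0, 0, 0, 1],
    [0, 0, 0.2, 0, 0, 0, 1],
    [0, 0, 0.1, 0, 0, 0, 1],
    [0, 0, 0, 0, 0, 0, 1]
  ]
}}

```text
clock: 18.5
position: [0.4282, 0.3213, 0.1819]
ee_rot: [-2.416, -2.006, -0.02]
force: [0.1, 5.1, -3.5]
width: 0.162
```

Run:
```python
from h import *
plan([.4232,.3288,.134],down(HY+np.pi/2))
s=get_image('side');cv2.imwrite("pics/s13.png",cv2.resize(s[120:240,200:320],None,fx=5,fy=5)[:600])
```

```text
t 18.5 pos [0.4282 0.3213 0.1819] shift [ 0.039 -0.044  0.32 ] turn [ 0.014 -0.021 -0.038] w 0.162 F [ 0.12  5.14 -3.45] rows>= 0.98
```

View pics/s13.png

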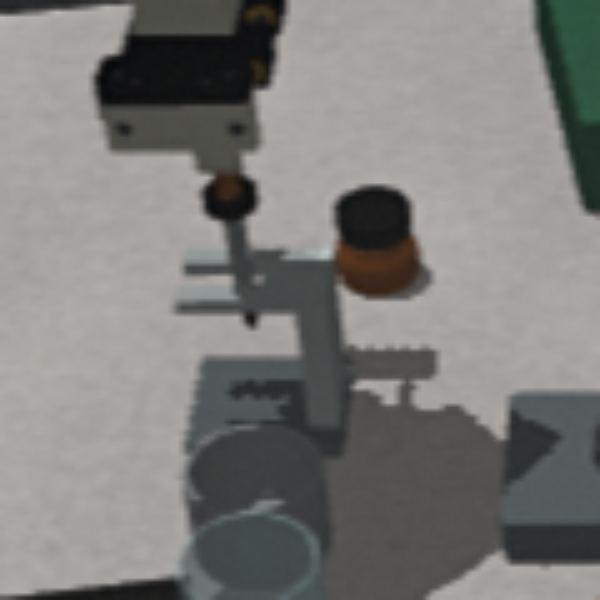

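>>> {"name": "play_rows", "arguments": {
  "rows": [
    [0.04, -0.04, 0, 0, 0, 0, 1],
    [0, 0, 0, 0, 0, 0, 1],
    [0, 0, 0, 0, 0, 0, 1]
  ]
}}

```text
clock: 18.85
position: [0.4242, 0.3261, 0.1828]
ee_rot: [-2.42, -2.001, -0.022]
force: [1.0, 2.9, -1.6]
width: 0.145
```

Run:
```python
from h import *
plan([.4232,.3288,.134],down(HY+np.pi/2))
s=get_image('side');cv2.imwrite("pics/s14.png",cv2.resize(s[120:240,200:320],None,fx=5,fy=5)[:600])
```

```text
t 18.85 pos [0.4242 0.3261 0.1828] shift [ 0.013 -0.012  0.325] turn [ 0.016 -0.023 -0.047] w 0.145 F [ 0.99  2.86 -1.61] rows>= 0.98
```

View pics/s14.png

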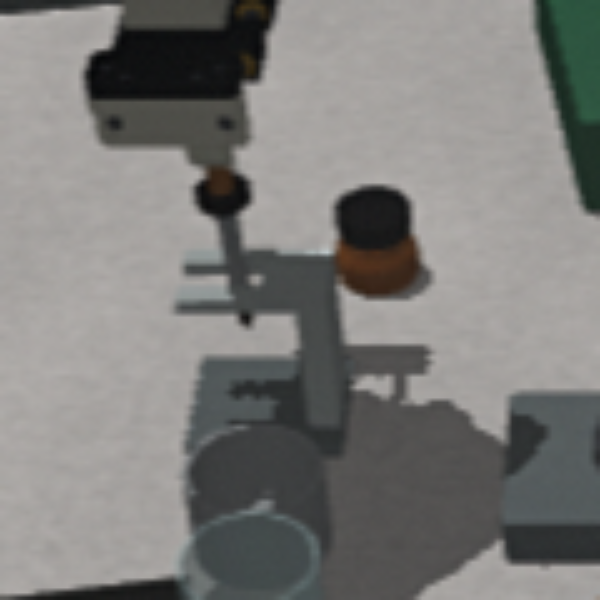

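>>> {"name": "play_rows", "arguments": {
  "rows": [
    [0.04, -0.01, 0, 0, 0, 0, 1],
    [0, 0, 0, 0, 0, 0, 1],
    [0, 0, 0, 0, 0, 0, 1]
  ]
}}

```text
clock: 19.2
position: [0.424, 0.3313, 0.183]
ee_rot: [-2.422, -2.0, -0.021]
force: [0.4, 0.1, -0.4]
width: 0.152
```

Run:
```python
from h import *
plan([.4232,.3288,.134],down(HY+np.pi/2))
o=observe()['position'];M=camera_model('wrist');cv2.imwrite("pics/w15.png",get_image('wrist'))
s=get_image('side');cv2.imwrite("pics/s15.png",cv2.resize(s[120:240,200:320],None,fx=5,fy=5)[:600])
print(proj('wrist',o-[0,0,.118],M),(proj('side',o-[0,0,.118])-[200,120])*5)
```

```text
t 19.2 pos [0.424  0.3313 0.183 ] shift [-0.021 -0.004  0.327] turn [ 0.017 -0.02  -0.049] w 0.152 F [ 0.4   0.14 -0.36] rows>= 0.98
[320.12078368 228.45546383] [241.6897745  319.61327501]
```

View pics/s15.png

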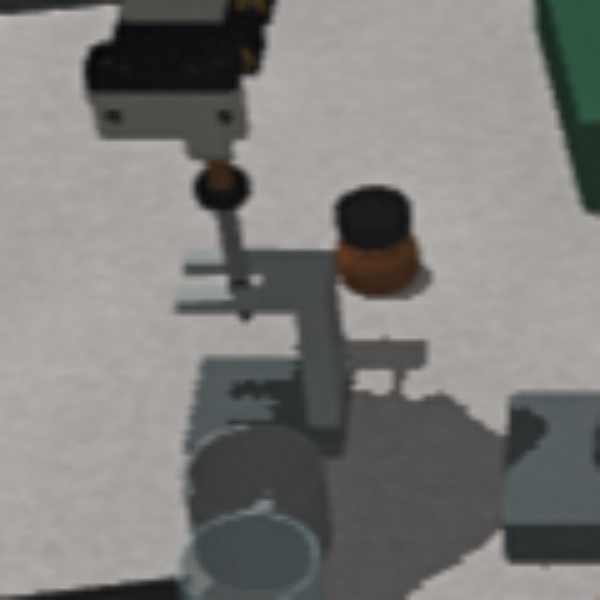

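View pics/w15.png

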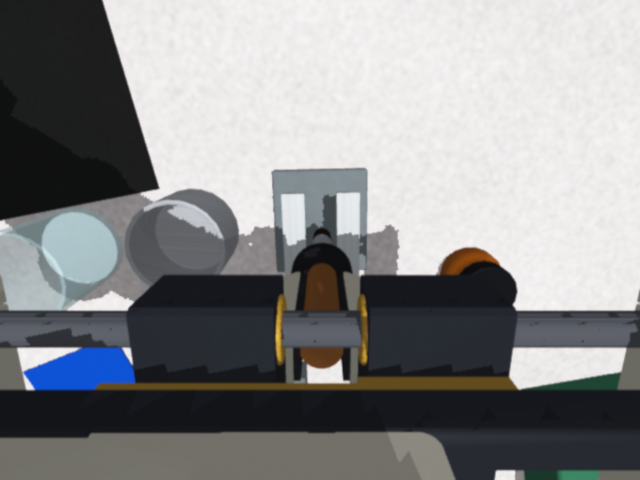

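>>> {"name": "play_rows", "arguments": {
  "rows": [
    [0, 0, 0.08, 0.01, -0.02, 0, 1],
    [0, 0, 0.08, 0, 0, 0, 1],
    [0, 0, 0, 0, 0, 0, 1]
  ]
}}

```text
clock: 19.6
position: [0.424, 0.3312, 0.1567]
ee_rot: [2.42, 1.999, 0.002]
force: [0.7, 0.2, -1.1]
width: 0.149
```

Run:
```python
from h import *
plan([.4235,.3308,.134],down(HY+np.pi/2))
```

```text
t 19.6 pos [0.424  0.3312 0.1567] shift [-0.003 -0.003  0.152] turn [ 0.005  0.002 -0.049] w 0.149 F [ 0.75  0.22 -1.09] rows>= 0.45
```

>>> {"name": "play_rows", "arguments": {
  "rows": [
    [0, 0, 0.07, 0, 0, 0, 1],
    [0, 0, 0.05, 0, 0, 0, 1],
    [0, 0, 0.02, 0, 0, 0, 1],
    [0, 0, 0.01, 0, 0, 0, 1],
    [0, 0, 0, 0, 0, 0, 1]
  ]
}}

```text
clock: 20.1
position: [0.4236, 0.3305, 0.131]
ee_rot: [2.42, 1.998, -0.002]
force: [-0.5, -0.1, 0.0]
width: 0.146
```

Run:
```python
from h import *
plan([.4235,.3308,.132],down(HY+np.pi/2))
s=get_image('side');cv2.imwrite("pics/s16.png",cv2.resize(s[120:240,200:320],None,fx=5,fy=5)[:600])
```

```text
t 20.1 pos [0.4236 0.3305 0.131 ] shift [ 0.002 -0.001 -0.007] turn [ 0.003  0.006 -0.049] w 0.146 F [-0.51 -0.13  0.03] rows>= 0.17
```

View pics/s16.png

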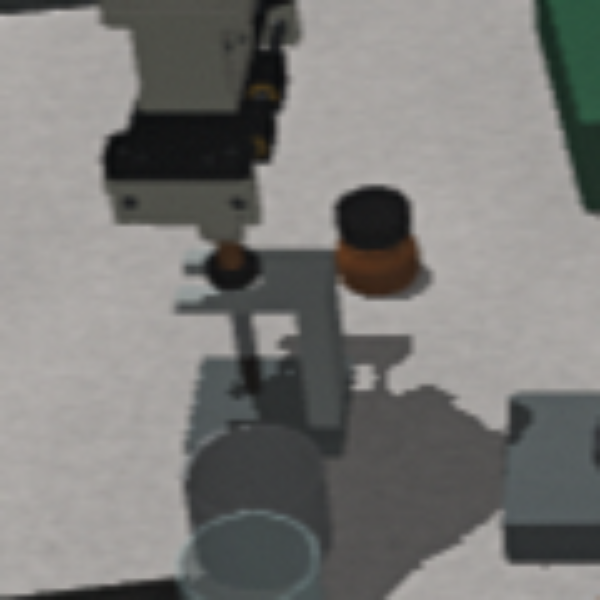

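>>> {"name": "play_rows", "arguments": {
  "rows": [
    [0, 0, 0.015, 0, 0, 0, 1],
    [0, 0, 0, 0, 0, 0, 1]
  ]
}}

```text
clock: 20.35
position: [0.4242, 0.331, 0.1296]
ee_rot: [2.421, 1.998, 0.001]
force: [-0.4, -0.7, -0.3]
width: 0.151
```

>>> {"name": "play_rows", "arguments": {
  "rows": [
    [0, 0, 0, 0, 0, 0, -0.2],
    [0, 0, 0, 0, 0, 0, -0.2],
    [0, 0, 0, 0, 0, 0, -0.2],
    [0, 0, 0, 0, 0, 0, -0.2],
    [0, 0, -0.1, 0, 0, 0, -0.2]
  ]
}}

```text
clock: 20.85
position: [0.4234, 0.3305, 0.1438]
ee_rot: [2.42, 1.998, -0.003]
force: [0.2, -0.0, -0.1]
width: 0.534
```

>>> {"name": "play_rows", "arguments": {
  "rows": [
    [0, 0, -0.2, 0, 0, 0, -0.6],
    [0, 0, -0.3, 0, 0, 0, -0.6],
    [0, 0, -0.3, 0, 0, 0, -0.6],
    [0, 0, 0, 0, 0, 0, -0.6]
  ]
}}

```text
clock: 21.25
position: [0.4232, 0.3305, 0.2686]
ee_rot: [2.42, 1.997, -0.004]
force: [0.0, 0.7, 0.2]
width: 0.797
```

Run:
```python
from h import *
plan(grip(1.38)+[0,0,.06],down(HY))
s=get_image('side');cv2.imwrite("pics/s17.png",cv2.resize(s[120:240,200:320],None,fx=5,fy=5)[:600])
cv2.imwrite("pics/w17.png",get_image('wrist'))
```

```text
t 21.25 pos [0.4232 0.3305 0.2686] shift [-0.125  2.155 -0.154] turn [0.008 0.005 3.091] w 0.797 F [0.05 0.72 0.22] rows>= 10.3
```

View pics/s17.png

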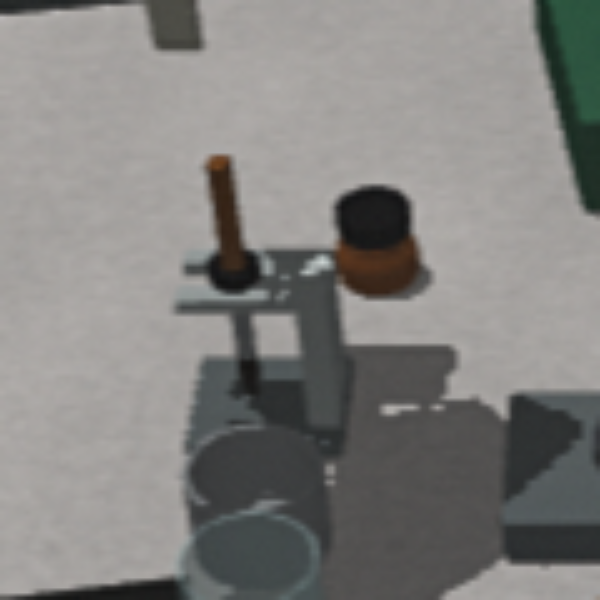

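View pics/w17.png

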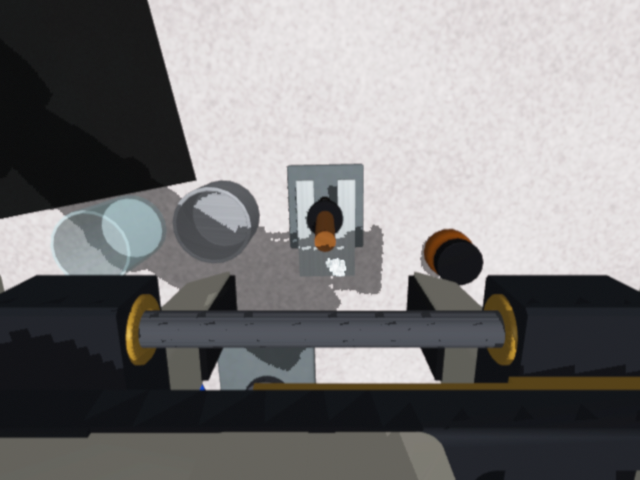

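The brush hangs in its fork again (w17 collar (325,215)). Next is lowering the lever.

>>> {"name": "play_rows", "arguments": {
  "rows": [
    [0, 0, -0.06, 0, 0, 0.3, -0.2],
    [0, 0, -0.06, 0, 0, 0.3, -0.2],
    [0, 0, -0.04, 0, 0, 0.3, -0.2],
    [0, 0, 0, 0, 0, 0.3, -0.2],
    [0, 0, 0, 0, 0, 0.3, -0.2]
  ]
}}

```text
clock: 21.85
position: [0.4183, 0.3268, 0.2818]
ee_rot: [2.978, 0.961, -0.028]
force: [-0.6, -0.3, 0.0]
width: 0.602
```

>>> {"name": "play_rows", "arguments": {
  "rows": [
    [0, 0, 0, 0, 0, 0.3, -0.2],
    [0, 0, 0, 0, 0, 0.3, -0.2],
    [0, 0, 0, 0, 0, 0.3, -0.2],
    [0, 0, 0, 0, 0, 0.3, -0.2],
    [0, 0, 0, 0, 0, 0.3, -0.2]
  ]
}}

```text
clock: 22.35
position: [0.4149, 0.3242, 0.2737]
ee_rot: [3.107, -0.196, -0.031]
force: [-0.3, -0.7, 0.9]
width: 0.599
```

Run:
```python
from h import *
plan(grip(1.38)+[0,0,.07],down(HY))
print(grip(1.38))
```

```text
t 22.35 pos [0.4149 0.3242 0.2737] shift [ 2.188  0.222 -0.223] turn [0.061 0.035 0.08 ] w 0.599 F [-0.34 -0.72  0.92] rows>= 6.63
[0.73693108 0.25089317 0.2321873 ]
```

>>> {"name": "play_rows", "arguments": {
  "rows": [
    [0, 0, -0.2, 0.06, 0.04, 0.08, -0.2],
    [0.3, 0.03, -0.05, 0, 0, 0, -0.2],
    [0.3, 0.03, -0.01, 0, 0, 0, -0.2],
    [0.3, 0.03, -0.01, 0, 0, 0, -0.2],
    [0.3, 0.03, -0.01, 0, 0, 0, -0.2]
  ]
}}

```text
clock: 22.85
position: [0.5853, 0.2811, 0.3088]
ee_rot: [3.126, -0.247, -0.014]
force: [-0.1, 0.1, 0.6]
width: 0.603
```

>>> {"name": "play_rows", "arguments": {
  "rows": [
    [0.3, 0.03, 0, 0, 0, 0, -0.2],
    [0.3, 0.03, 0, 0, 0, 0, -0.2],
    [0.2, 0.02, 0, 0, 0, 0, -0.2],
    [0, 0, 0, 0, 0, 0, -0.2]
  ]
}}

```text
clock: 23.25
position: [0.7087, 0.2439, 0.2967]
ee_rot: [3.117, -0.254, -0.029]
force: [-1.4, -0.2, -0.2]
width: 0.603
```

Run:
```python
from h import *
plan(grip(1.38)-[0,0,.014],down(HY))
M=camera_model('wrist');cv2.imwrite("pics/w18.png",get_image('wrist'))
print(proj('wrist',grip(1.38),M),proj('wrist',grip(1.38,.078),M))
```

```text
t 23.25 pos [0.7087 0.2439 0.2967] shift [ 0.187 -0.085  0.519] turn [0.031 0.034 0.006] w 0.603 F [-1.37 -0.16 -0.15] rows>= 1.67
[370.59523622 229.95588151] [372.64264383 177.88091238]
```

View pics/w18.png

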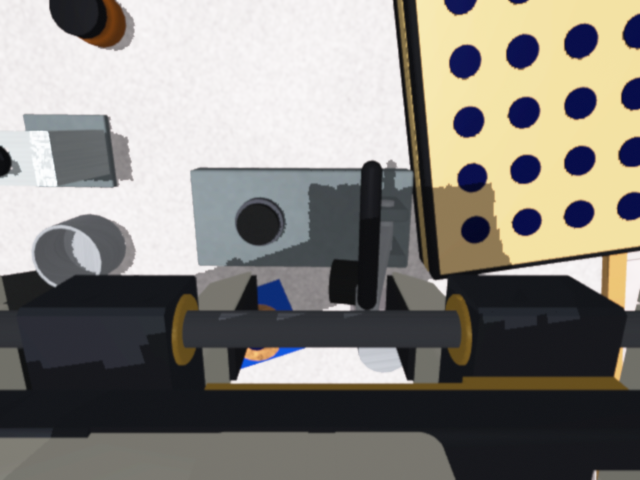

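The handle (x≈370) matches the prediction.

>>> {"name": "play_rows", "arguments": {
  "rows": [
    [0.19, -0.08, 0, 0.03, 0.03, 0, -0.2],
    [0, 0, 0, 0, 0, 0, -0.2],
    [0, 0, 0.2, 0, 0, 0, -0.2],
    [0, 0, 0.2, 0, 0, 0, -0.2],
    [0, 0, 0.05, 0, 0, 0, -0.2]
  ]
}}

```text
clock: 23.8
position: [0.732, 0.2559, 0.2237]
ee_rot: [-3.13, 0.249, 0.015]
force: [-0.2, -0.5, -0.2]
width: 0.597
```

Run:
```python
from h import *
plan(grip(1.38)-[0,0,.0188],down(HY))
```

```text
t 23.8 pos [0.732  0.2559 0.2237] shift [0.038 0.028 0.068] turn [-0.001  0.019  0.014] w 0.597 F [-0.18 -0.5  -0.16] rows>= 0.25
```

>>> {"name": "play_rows", "arguments": {
  "rows": [
    [0.03, 0.03, 0.06, 0, 0, 0, 0.5],
    [0, 0, 0, 0, 0, 0, 1],
    [0, 0, 0, 0, 0, 0, 1],
    [0, 0, 0, 0, 0, 0, 1],
    [0, 0, 0, 0, 0, 0, 1]
  ],
  "force": 12
}}

```text
clock: 24.3
position: [0.7347, 0.2523, 0.2176]
ee_rot: [-3.129, 0.245, 0.013]
force: [1.3, 0.4, 0.4]
width: 0.212
```

>>> {"name": "play_rows", "arguments": {
  "rows": [
    [0, 0, 0, 0, 0, 0, 1],
    [0, 0, 0, 0, 0, 0, 1]
  ]
}}

```text
clock: 24.5
position: [0.7352, 0.2523, 0.2184]
ee_rot: [-3.128, 0.245, 0.011]
force: [0.9, 0.4, -4.6]
width: 0.126
```

Run:
```python
from h import *
print(leverangle());plan(grip(1.0)-[0,0,.0188],down(HY))
```

```text
(np.float64(1.3741941816477345), np.float64(0.16028982429064406), np.float64(0.04906948660260325))
t 24.5 pos [0.7352 0.2523 0.2184] shift [-0.348  0.004  0.181] turn [-0.006  0.014  0.019] w 0.126 F [ 0.89  0.43 -4.62] rows>= 1.18
```

>>> {"name": "play_rows", "arguments": {
  "rows": [
    [-0.1, 0, 0.02, 0, 0, 0, 1],
    [-0.1, 0, 0.03, 0, 0, 0, 1],
    [-0.095, 0, 0.04, 0, 0, 0, 1],
    [-0.09, 0, 0.05, 0, 0, 0, 1],
    [-0.085, 0, 0.06, 0, 0, 0, 1]
  ]
}}

```text
clock: 25.0
position: [0.6696, 0.2633, 0.188]
ee_rot: [-3.126, 0.248, -0.008]
force: [5.7, 1.6, -3.2]
width: 0.127
```

Run:
```python
from h import *
a=leverangle();print(a);plan(grip(a[0]-.5)-[0,0,.0188],down(HY))
```

```text
(np.float64(0.9137013771691548), np.float64(0.16018067308606154), np.float64(0.04907692178865941))
t 25.0 pos [0.6696 0.2633 0.188 ] shift [-0.296  0.007  0.429] turn [-0.011 -0.009  0.015] w 0.127 F [ 5.71  1.55 -3.15] rows>= 1.56
```

>>> {"name": "play_rows", "arguments": {
  "rows": [
    [-0.075, 0, 0.075, 0, 0, 0, 1],
    [-0.067, 0, 0.08, 0, 0, 0, 1],
    [-0.06, 0, 0.087, 0, 0, 0, 1],
    [-0.05, 0, 0.092, 0, 0, 0, 1],
    [-0.04, 0, 0.097, 0, 0, 0, 1]
  ]
}}

```text
clock: 25.5
position: [0.6269, 0.2706, 0.1257]
ee_rot: [-3.124, 0.248, -0.018]
force: [-0.6, -0.9, 2.1]
width: 0.124
```

Run:
```python
from h import *
a=leverangle();print(a);plan(grip(0)-[0,0,.0188],down(HY))
```

```text
(np.float64(0.42882565210069556), np.float64(0.155199771677787), np.float64(0.04928817894891745))
t 25.5 pos [0.6269 0.2706 0.1257] shift [-0.097  0.012  0.429] turn [-0.018 -0.021  0.015] w 0.124 F [-0.55 -0.87  2.14] rows>= 1.32
```

>>> {"name": "play_rows", "arguments": {
  "rows": [
    [-0.035, 0, 0.1, 0, 0, 0, 1],
    [-0.025, 0, 0.1, 0, 0, 0, 1],
    [-0.015, 0, 0.1, 0, 0, 0, 1],
    [-0.005, 0, 0.1, 0, 0, 0, 1],
    [0, 0, 0.03, 0, 0, 0, 1]
  ]
}}

```text
clock: 26.0
position: [0.6159, 0.2729, 0.0613]
ee_rot: [-3.122, 0.248, -0.021]
force: [-6.6, -0.5, 18.2]
width: 0.126
```

Run:
```python
from h import *
a=leverangle();print(a);plan(grip(0)-[0,0,.0188],down(HY))
```

```text
(np.float64(0.0004868442089497454), np.float64(0.15241998201230883), np.float64(0.049699946266714))
t 26.0 pos [0.6159 0.2729 0.0613] shift [-0.017  0.011  0.   ] turn [-0.022 -0.025  0.014] w 0.126 F [-6.63 -0.5  18.18] rows>= 0.12
```

>>> {"name": "play_rows", "arguments": {
  "rows": [
    [0, 0, 0, 0, 0, 0, -0.2],
    [0, 0, 0, 0, 0, 0, -0.2],
    [0, 0, 0, 0, 0, 0, -0.2],
    [0, 0, 0, 0, 0, 0, -0.2],
    [0, 0, -0.15, 0, 0, 0, -0.2]
  ]
}}

```text
clock: 26.5
position: [0.6144, 0.2726, 0.0809]
ee_rot: [-3.124, 0.248, -0.015]
force: [-0.4, 0.5, -0.4]
width: 0.51
```

>>> {"name": "play_rows", "arguments": {
  "rows": [
    [0, 0, -0.3, 0, 0, 0, -0.2],
    [0, 0, -0.3, 0, 0, 0, -0.2],
    [0, 0, -0.3, 0, 0, 0, -0.2],
    [0, 0, -0.3, 0, 0, 0, -0.2],
    [0, 0, 0, 0, 0, 0, -0.2]
  ]
}}

```text
clock: 27.0
position: [0.6131, 0.2708, 0.2696]
ee_rot: [-3.124, 0.249, -0.018]
force: [0.3, -0.3, 0.3]
width: 0.6
```

Run:
```python
from h import *
plan([.449,-.232,.3],down(np.radians(18)))
s=get_image('side');cv2.imwrite("pics/s19.png",s)
t=get_image('top');cv2.imwrite("pics/t19.png",cv2.resize(t[165:315,165:485],None,fx=2.5,fy=2.5,interpolation=3))
```

```text
t 27.0 pos [0.6131 0.2708 0.2696] shift [-0.546  3.481 -0.24 ] turn [-0.012 -0.026 -0.947] w 0.6 F [ 0.34 -0.31  0.31] rows>= 10.6
```

View pics/s19.png

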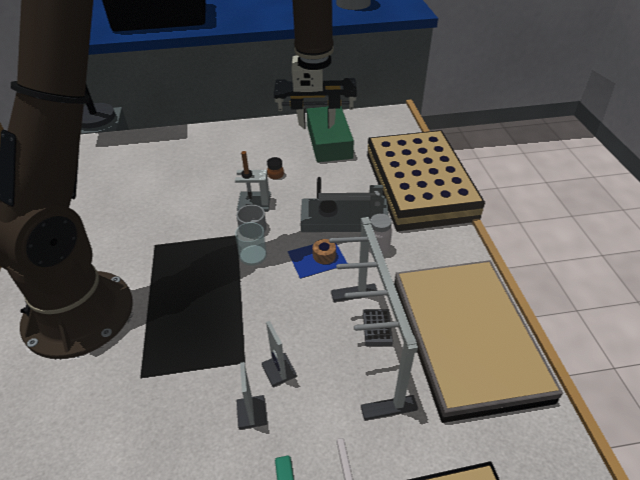

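View pics/t19.png

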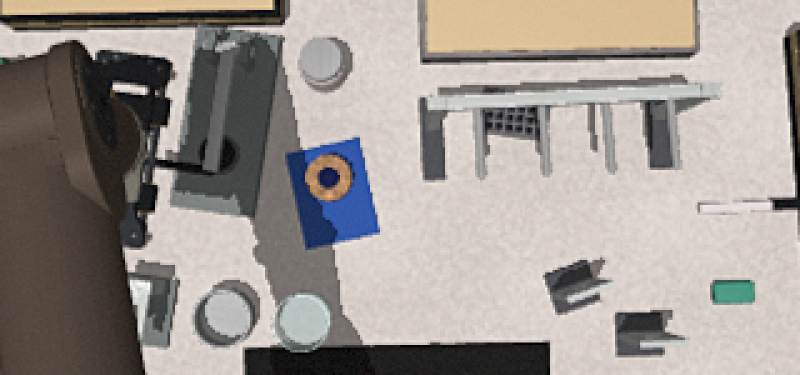

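The lever is down. Carrier B has been knocked to t19 (640,333), and A is still at (580,288). Going to A.

>>> {"name": "play_rows", "arguments": {
  "rows": [
    [-0.1, 0.2, -0.1, 0, 0, -0.3, -0.2],
    [-0.1, 0.2, -0.1, 0, 0, -0.3, -0.2],
    [-0.1, 0.2, -0.1, 0, 0, -0.3, -0.2],
    [0, 0.2, 0, 0, 0, -0.05, -0.2],
    [0, 0, 0, 0, 0, 0, -0.2]
  ]
}}

```text
clock: 27.6
position: [0.5678, 0.1505, 0.2999]
ee_rot: [3.098, 0.51, -0.013]
force: [0.3, -0.1, 0.1]
width: 0.599
```

Run:
```python
from h import *
plan([.449,-.232,.3],down(np.radians(18)))
t=cv2.imread("pics/t19.png")
f=lambda x,y:(165+x/2.5,165+y/2.5)
for n,z,qs in(('B foot',.012,((615,312),(663,310),(665,355),(617,357))),('B plate',.14,((638,346),(688,338)))):
    print(n,[onz('top',*f(*q),z).round(4) for q in qs])
```

```text
t 27.6 pos [0.5678 0.1505 0.2999] shift [-1.568  2.161  0.012] turn [0.    0.016 0.025] w 0.599 F [ 0.29 -0.11  0.1 ] rows>= 8.01
B foot [array([ 0.4144, -0.2868,  0.012 ]), array([ 0.4158, -0.3493,  0.012 ]), array([ 0.3577, -0.3499,  0.012 ]), array([ 0.3563, -0.2875,  0.012 ])]
B plate [array([ 0.3826, -0.286 ,  0.14  ]), array([ 0.3908, -0.3454,  0.14  ])]
```

>>> {"name": "play_rows", "arguments": {
  "rows": [
    [-0.19, 0.26, 0, 0, 0, 0, -0.2],
    [-0.19, 0.26, 0, 0, 0, 0, -0.2],
    [-0.19, 0.26, 0, 0, 0, 0, -0.2],
    [-0.19, 0.26, 0, 0, 0, 0, -0.2],
    [-0.19, 0.26, 0, 0, 0, 0, -0.2]
  ]
}}

```text
clock: 28.1
position: [0.4929, -0.0736, 0.2923]
ee_rot: [-3.096, -0.531, 0.032]
force: [0.2, -0.1, 0.1]
width: 0.599
```

>>> {"name": "play_rows", "arguments": {
  "rows": [
    [-0.19, 0.26, 0, 0, 0, 0, -0.2],
    [-0.19, 0.26, 0, 0, 0, 0, -0.2],
    [-0.1, 0.1, 0, 0, 0, 0, -0.2],
    [0, 0, 0, 0, 0, 0, -0.2]
  ]
}}

```text
clock: 28.5
position: [0.4492, -0.1929, 0.2886]
ee_rot: [-3.097, -0.516, 0.045]
force: [-0.4, 0.9, 0.5]
width: 0.597
```

Run:
```python
from h import *
plan([.449,-.232,.3],down(np.radians(18)))
M=camera_model('wrist');cv2.imwrite("pics/w20.png",get_image('wrist'))
print(proj('wrist',[.449,-.232,.14],M))
```

```text
t 28.5 pos [ 0.4492 -0.1929  0.2886] shift [-0.088  0.246 -0.075] turn [-0.012  0.056  0.033] w 0.597 F [-0.35  0.87  0.54] rows>= 0.82
[311.55260756 264.75429868]
```

View pics/w20.png

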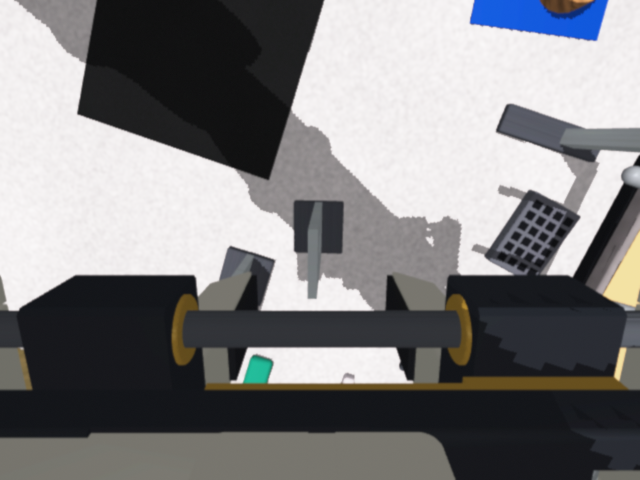

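Run:
```python
from h import *
im=cv2.imread("pics/w20.png");cv2.imwrite("pics/w20c.png",cv2.resize(im[190:310,260:380],None,fx=5,fy=5,interpolation=3))
```

```text
(no output)
```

View pics/w20c.png

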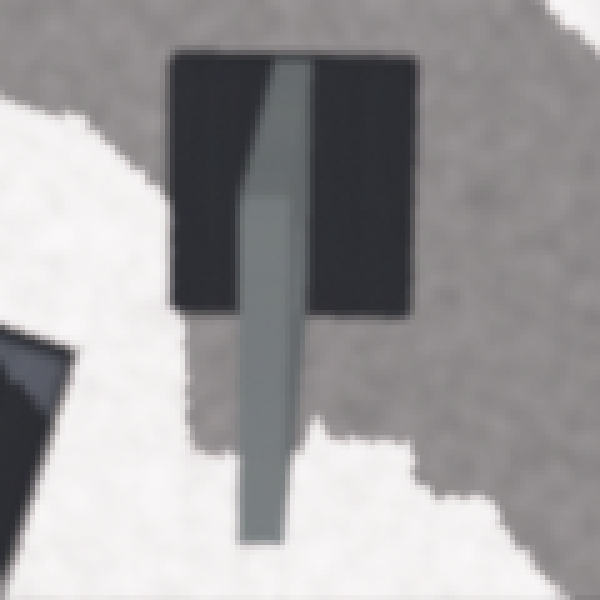

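Run:
```python
from h import *
a=onz('wrist',313,229.4,.14);b=onz('wrist',312.4,298.6,.14);print(a,b,(a+b)/2,np.linalg.norm(a-b),np.degrees(np.arctan2(*(a-b)[:2])) )
f=[onz('wrist',*q,.012) for q in((294,200.4),(343,200.4),(342.4,253.4),(294,252.6))];print(np.mean(f,0),np.linalg.norm(f[0]-f[1]),np.linalg.norm(f[0]-f[3]),np.degrees(np.arctan2(*(f[1]-f[0])[1::-1])))
plan([*((a+b)/2)[:2],.2],down(np.radians(18.5)))
```

```text
[ 0.44124082 -0.20194026  0.14      ] [ 0.45992127 -0.25839188  0.14      ] [ 0.45058105 -0.23016607  0.14      ] 0.05946212562397594 -18.309933929012974
[ 0.45018121 -0.22916371  0.012     ] 0.05433352971439875 0.06058032034451596 19.37263977063082
t 28.55 pos [ 0.4498 -0.1914  0.2884] shift [-0.063  0.25   0.59 ] turn [-0.013  0.056  0.018] w 0.599 F [-0.86  0.81  0.31] rows>= 1.93
```

>>> {"name": "play_rows", "arguments": {
  "rows": [
    [-0.06, 0.25, 0, -0.01, 0.055, 0.015, -0.2],
    [0, 0, 0, 0, 0, 0, -0.2],
    [0, 0, 0.2, 0, 0, 0, -0.2],
    [0, 0, 0.2, 0, 0, 0, -0.2],
    [0, 0, 0.1, 0, 0, 0, -0.2]
  ]
}}

```text
clock: 29.05
position: [0.4588, -0.2219, 0.2087]
ee_rot: [-3.094, -0.522, 0.0]
force: [-0.2, 0.7, 0.0]
width: 0.597
```

Run:
```python
from h import *
plan([.4505,-.230,.106],down(np.radians(18.8)))
```

```text
t 29.05 pos [ 0.4588 -0.2219  0.2087] shift [-0.07   0.036  0.684] turn [-0.008 -0.001  0.012] w 0.597 F [-0.16  0.7   0.01] rows>= 2.07
```

>>> {"name": "play_rows", "arguments": {
  "rows": [
    [-0.07, 0.03, 0.15, 0, 0, 0, -0.2],
    [0, 0, 0.15, 0, 0, 0, -0.2],
    [0, 0, 0.15, 0, 0, 0, -0.2],
    [0, 0, 0.1, 0, 0, 0, -0.2],
    [0, 0, 0, 0, 0, 0, -0.2]
  ]
}}

```text
clock: 29.55
position: [0.4514, -0.2173, 0.1163]
ee_rot: [-3.083, -0.539, 0.015]
force: [0.3, -0.0, 0.1]
width: 0.598
```

Run:
```python
from h import *
plan([.4505,-.230,.106],down(np.radians(18.8)))
```

```text
t 29.55 pos [ 0.4514 -0.2173  0.1163] shift [-0.034  0.079  0.068] turn [-0.026  0.015  0.035] w 0.598 F [ 0.3  -0.03  0.12] rows>= 0.33
```

>>> {"name": "play_rows", "arguments": {
  "rows": [
    [-0.03, 0.08, 0.06, -0.025, 0.015, 0.03, -0.2],
    [0, 0, 0, 0, 0, 0, 0.2],
    [0, 0, 0, 0, 0, 0, 0.3],
    [0, 0, 0, 0, 0, 0, 0.5]
  ]
}}

```text
clock: 29.95
position: [0.4534, -0.2252, 0.1072]
ee_rot: [-3.094, -0.526, 0.002]
force: [0.2, 1.2, 0.5]
width: 0.385
```

Run:
```python
from h import *
plan([.4505,-.230,.106],down(np.radians(18.8)))
```

```text
t 29.95 pos [ 0.4534 -0.2252  0.1072] shift [-0.029  0.024  0.008] turn [-0.006  0.002  0.017] w 0.385 F [0.25 1.18 0.47] rows>= 0.11
```

>>> {"name": "play_rows", "arguments": {
  "rows": [
    [-0.03, 0.025, 0.005, 0, 0, 0.015, 0.6],
    [0, 0, 0, 0, 0, 0, 1],
    [0, 0, 0, 0, 0, 0, 1],
    [0, 0, 0, 0, 0, 0, 1],
    [0, 0, 0, 0, 0, 0, 1]
  ],
  "force": 35
}}

```text
clock: 30.45
position: [0.4509, -0.2298, 0.1076]
ee_rot: [-3.096, -0.515, -0.0]
force: [-0.4, -0.1, -2.9]
width: 0.085
```

>>> {"name": "play_rows", "arguments": {
  "rows": [
    [0, 0, 0, 0, 0, 0, 1],
    [0, 0, 0, 0, 0, 0, 1],
    [0, 0, -0.1, 0, 0, 0, 1],
    [0, 0, -0.2, 0, 0, 0, 1],
    [0, 0, -0.2, 0, 0, 0, 1]
  ]
}}

```text
clock: 30.95
position: [0.4477, -0.2283, 0.1805]
ee_rot: [-3.092, -0.514, 0.014]
force: [1.2, 0.7, -2.8]
width: 0.09
```

Run:
```python
from h import *
plan([.55,-.0966,.26],down(np.radians(1.8)))
s=get_image('side');cv2.imwrite("pics/s21.png",cv2.resize(s[220:440,200:420],None,fx=2.7,fy=2.7))
```

```text
t 30.95 pos [ 0.4477 -0.2283  0.1805] shift [ 0.925 -0.615 -0.532] turn [-0.015  0.018  0.596] w 0.09 F [ 1.15  0.69 -2.83] rows>= 3.7
```

View pics/s21.png

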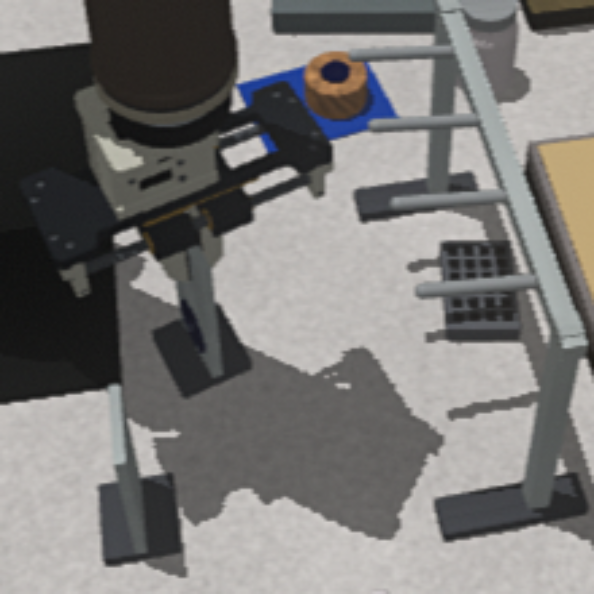

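>>> {"name": "play_rows", "arguments": {
  "rows": [
    [0, 0, -0.2, -0.01, 0.01, 0.2, 1],
    [0, 0, -0.2, 0, 0, 0.2, 1],
    [0, 0, -0.15, 0, 0, 0.2, 1],
    [0, -0.1, 0, 0, 0, 0, 1],
    [0, -0.1, 0, 0, 0, 0, 1]
  ]
}}

```text
clock: 31.5
position: [0.4487, -0.2012, 0.2714]
ee_rot: [-3.141, -0.019, -0.006]
force: [-0.5, 0.7, -2.9]
width: 0.087
```

Run:
```python
from h import *
plan([.535,-.0972,.263],down(np.radians(1.8)))
```

```text
t 31.5 pos [ 0.4487 -0.2012  0.2714] shift [ 0.584 -0.686  0.059] turn [-0.    -0.008 -0.038] w 0.087 F [-0.54  0.72 -2.86] rows>= 2.71
```

>>> {"name": "play_rows", "arguments": {
  "rows": [
    [0.15, -0.2, 0, 0, 0, -0.04, 1],
    [0.15, -0.2, 0, 0, 0, 0, 1],
    [0.15, -0.2, 0, 0, 0, 0, 1],
    [0.1, -0.05, 0, 0, 0, 0, 1],
    [0, 0, 0, 0, 0, 0, 1]
  ]
}}

```text
clock: 32.0
position: [0.5302, -0.0958, 0.2711]
ee_rot: [-3.138, -0.052, -0.007]
force: [-0.2, -0.6, -2.9]
width: 0.086
```

Run:
```python
from h import *
plan([.545,-.0972,.263],down(np.radians(1.8)))
s=get_image('side');cv2.imwrite("pics/s22.png",cv2.resize(s[200:340,280:420],None,fx=4.2,fy=4.2))
t=get_image('top');cv2.imwrite("pics/t22.png",cv2.resize(t[175:275,325:455],None,fx=6,fy=6))
M=camera_model('wrist');cv2.imwrite("pics/w22.png",get_image('wrist'))
print(proj('wrist',[.579,-.0972,.235],M))
```

```text
t 32.0 pos [ 0.5302 -0.0958  0.2711] shift [0.098 0.013 0.054] turn [-0.006 -0.008  0.004] w 0.086 F [-0.16 -0.57 -2.88] rows>= 0.34
[420.24144522 268.72799805]
```

View pics/s22.png

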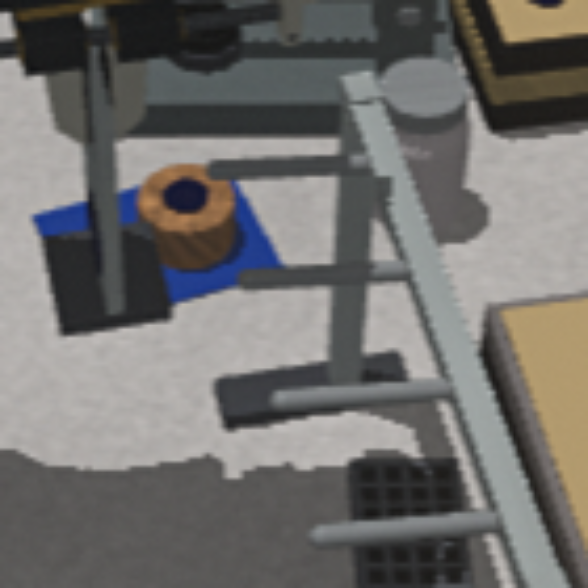

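View pics/t22.png

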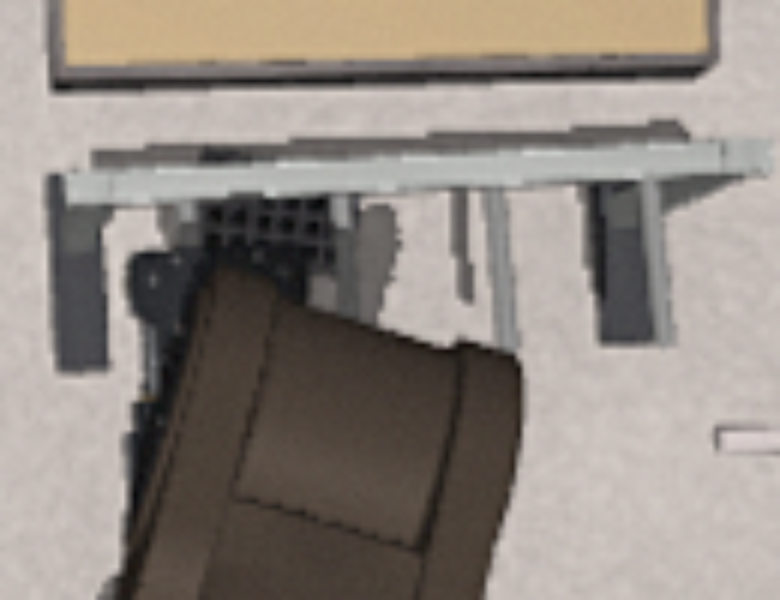

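View pics/w22.png

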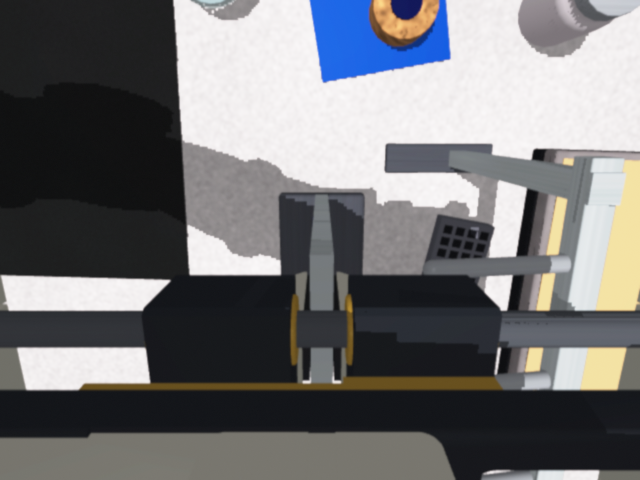

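Peg 3's tip shows at w22 (427,268) against a predicted (420,269), so the lateral alignment is good.

>>> {"name": "play_rows", "arguments": {
  "rows": [
    [0.08, 0.01, 0.05, 0, 0, 0, 1],
    [0, 0, 0, 0, 0, 0, 1]
  ]
}}

```text
clock: 32.35
position: [0.5382, -0.1027, 0.264]
ee_rot: [-3.139, -0.039, -0.005]
force: [-0.6, -1.0, -3.2]
width: 0.084
```

Run:
```python
from h import *
plan([.62,-.0962,.263],down(np.radians(1.8)))
s=get_image('side');cv2.imwrite("pics/s23.png",cv2.resize(s[200:340,280:420],None,fx=4.2,fy=4.2))
```

```text
t 32.35 pos [ 0.5382 -0.1027  0.264 ] shift [ 0.546 -0.03   0.008] turn [-0.005 -0.006 -0.014] w 0.084 F [-0.64 -0.95 -3.24] rows>= 1.64
```

View pics/s23.png

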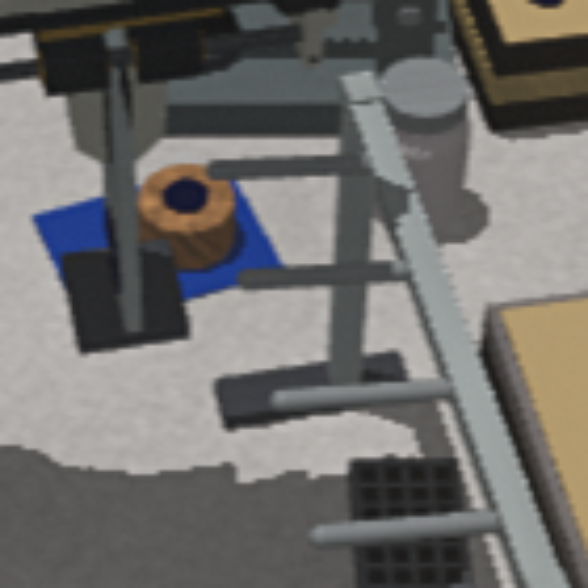

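>>> {"name": "play_rows", "arguments": {
  "rows": [
    [0, -0.035, 0, 0, 0, -0.01, 1],
    [0, 0, 0, 0, 0, 0, 1]
  ]
}}

```text
clock: 32.6
position: [0.5358, -0.0996, 0.265]
ee_rot: [-3.139, -0.04, -0.004]
force: [-0.3, -0.4, -2.4]
width: 0.085
```

Run:
```python
from h import *
plan([.62,-.0962,.263],down(np.radians(1.8)))
```

```text
t 32.6 pos [ 0.5358 -0.0996  0.265 ] shift [ 0.562 -0.008  0.015] turn [-0.005 -0.005 -0.012] w 0.085 F [-0.28 -0.38 -2.37] rows>= 1.69
```

>>> {"name": "play_rows", "arguments": {
  "rows": [
    [0.12, -0.01, 0.01, 0, 0, 0, 1],
    [0.1, 0, 0, 0, 0, 0, 1],
    [0.1, 0, 0, 0, 0, 0, 1],
    [0, 0, 0, 0, 0, 0, 1]
  ]
}}

```text
clock: 33.0
position: [0.5834, -0.097, 0.2652]
ee_rot: [-3.137, -0.039, -0.006]
force: [0.5, -0.5, -2.5]
width: 0.083
```

Run:
```python
from h import *
plan([.62,-.0962,.263],down(np.radians(1.8)))
s=get_image('side');cv2.imwrite("pics/s24.png",cv2.resize(s[200:340,280:420],None,fx=4.2,fy=4.2))
```

```text
t 33.0 pos [ 0.5834 -0.097   0.2652] shift [0.244 0.001 0.016] turn [-0.009 -0.008 -0.013] w 0.083 F [ 0.49 -0.5  -2.5 ] rows>= 0.73
```

View pics/s24.png

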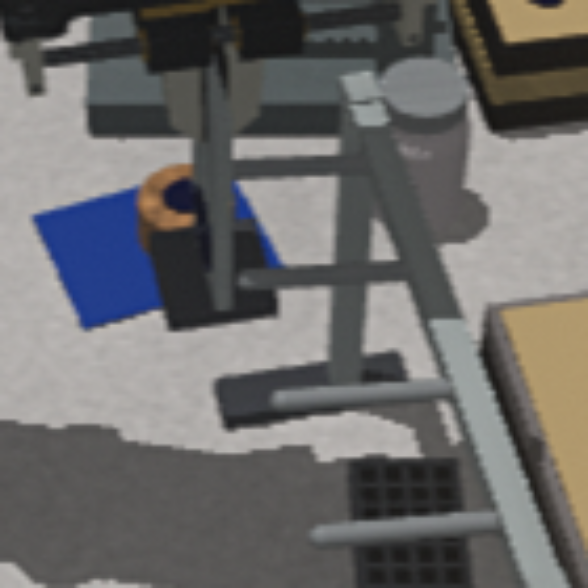

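>>> {"name": "play_rows", "arguments": {
  "rows": [
    [0.08, 0, 0.01, 0, 0, -0.01, 1],
    [0.08, 0, 0.01, 0, 0, 0, 1],
    [0.05, 0, 0.01, 0, 0, 0, 1],
    [0, 0, 0, 0, 0, 0, 1]
  ]
}}

```text
clock: 33.45
position: [0.6144, -0.0968, 0.2608]
ee_rot: [-3.136, -0.045, -0.004]
force: [-0.3, -0.2, -2.9]
width: 0.086
```

Run:
```python
from h import *
plan([.62,-.0962,.25],down(np.radians(1.8)))
s=get_image('side');cv2.imwrite("pics/s25.png",cv2.resize(s[200:340,280:420],None,fx=4.2,fy=4.2))
```

```text
t 33.45 pos [ 0.6144 -0.0968  0.2608] shift [ 0.037 -0.003  0.072] turn [-0.01  -0.005 -0.006] w 0.086 F [-0.32 -0.18 -2.86] rows>= 0.24
```

View pics/s25.png

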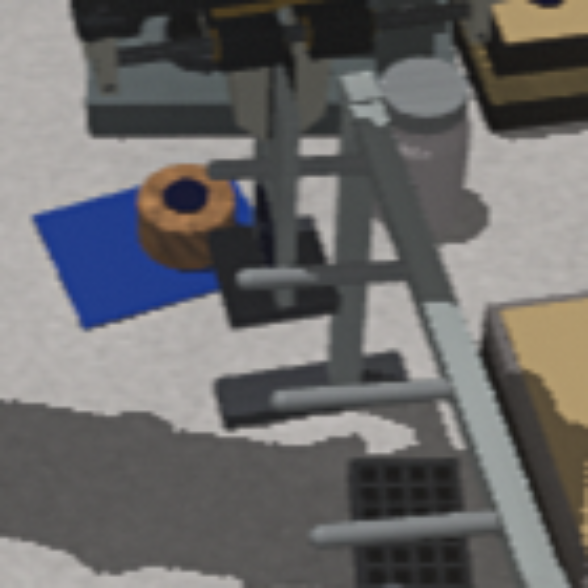

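The peg shows on both sides of the plate. Lowering.

>>> {"name": "play_rows", "arguments": {
  "rows": [
    [0.02, 0, 0.04, 0, 0, 0, 1],
    [0, 0, 0.02, 0, 0, 0, 1],
    [0, 0, 0.015, 0, 0, 0, 1],
    [0, 0, 0, 0, 0, 0, 1]
  ]
}}

```text
clock: 33.9
position: [0.6168, -0.0974, 0.2504]
ee_rot: [-3.136, -0.043, -0.005]
force: [-1.3, 0.5, 0.6]
width: 0.086
```

>>> {"name": "play_rows", "arguments": {
  "rows": [
    [0, 0, 0, 0, 0, 0, 0.3],
    [0, 0, 0, 0, 0, 0, 0.3],
    [0, 0, 0, 0, 0, 0, 0.3],
    [0, 0, -0.05, 0, 0, 0, 0.3],
    [0, 0, -0.1, 0, 0, 0, 0.2]
  ]
}}

```text
clock: 34.4
position: [0.6159, -0.0976, 0.2729]
ee_rot: [-3.136, -0.043, -0.003]
force: [-0.1, 0.1, 0.6]
width: 0.379
```

>>> {"name": "play_rows", "arguments": {
  "rows": [
    [0, 0, -0.2, 0, 0, 0, 0],
    [0, 0, -0.2, 0, 0, 0, 0],
    [-0.1, 0, -0.1, 0, 0, 0, 0],
    [-0.2, 0, 0, 0, 0, 0, 0],
    [0, 0, 0, 0, 0, 0, -0.2]
  ]
}}

```text
clock: 34.9
position: [0.5704, -0.1006, 0.3548]
ee_rot: [-3.137, -0.041, -0.009]
force: [0.3, -0.2, -0.1]
width: 0.545
```

Run:
```python
from h import *
plan([.386,-.317,.32],down(np.radians(7)))
s=get_image('side');cv2.imwrite("pics/s26.png",s[200:480,200:500])
t=get_image('top');cv2.imwrite("pics/t26.png",cv2.resize(t[185:315,325:485],None,fx=4.6,fy=4.6,interpolation=3))
```

```text
t 34.9 pos [ 0.5704 -0.1006  0.3548] shift [-1.268  1.411  0.219] turn [-0.007 -0.012 -0.192] w 0.545 F [ 0.26 -0.24 -0.1 ] rows>= 5.73
```

View pics/s26.png

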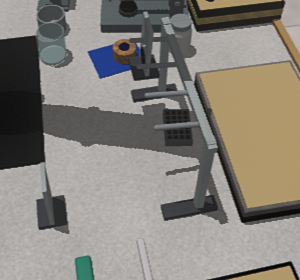

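View pics/t26.png

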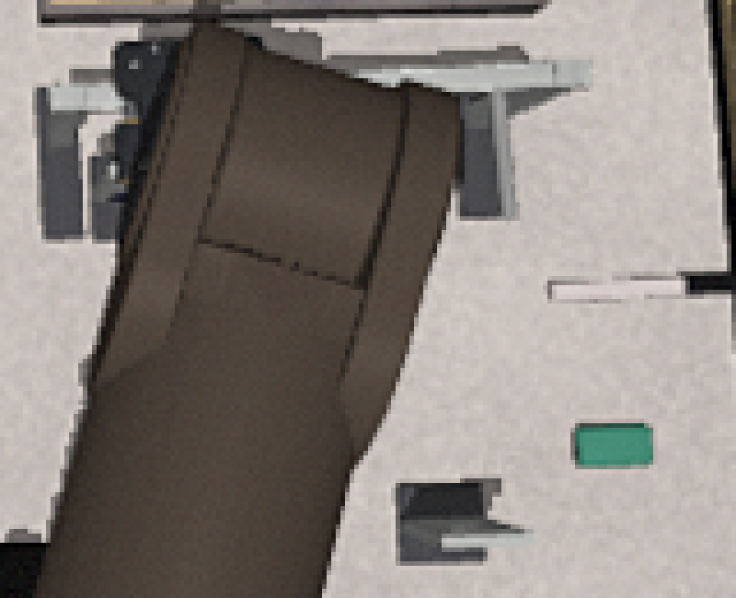

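Carrier A hangs on peg 3. B stands at t26 (445,522). Moving to it.

>>> {"name": "play_rows", "arguments": {
  "rows": [
    [-0.21, 0.235, 0, 0, 0, -0.1, -0.2],
    [-0.21, 0.235, 0, 0, 0, -0.1, -0.2],
    [-0.21, 0.235, 0, 0, 0, 0, -0.2],
    [-0.21, 0.235, 0.1, 0, 0, 0, -0.2],
    [-0.21, 0.235, 0.1, 0, 0, 0, -0.2]
  ]
}}

```text
clock: 35.5
position: [0.4411, -0.2883, 0.3221]
ee_rot: [-3.131, -0.238, -0.016]
force: [1.3, -1.3, 0.1]
width: 0.599
```

>>> {"name": "play_rows", "arguments": {
  "rows": [
    [-0.1, 0, 0, 0, 0, 0, -0.2],
    [0, 0, 0, 0, 0, 0, -0.2]
  ]
}}

```text
clock: 35.7
position: [0.4215, -0.2967, 0.3208]
ee_rot: [3.134, 0.22, 0.011]
force: [0.7, 1.9, 0.5]
width: 0.6
```

Run:
```python
from h import *
plan([.386,-.317,.3],down(np.radians(5)))
M=camera_model('wrist');im=get_image('wrist');cv2.imwrite("pics/w27.png",im)
u,v=proj('wrist',[.386,-.317,.1],M).astype(int);print(u,v)
```

```text
t 35.7 pos [ 0.4215 -0.2967  0.3208] shift [-0.254  0.101  0.137] turn [ 0.001 -0.014  0.106] w 0.6 F [0.72 1.89 0.46] rows>= 0.92
281 217
```

View pics/w27.png

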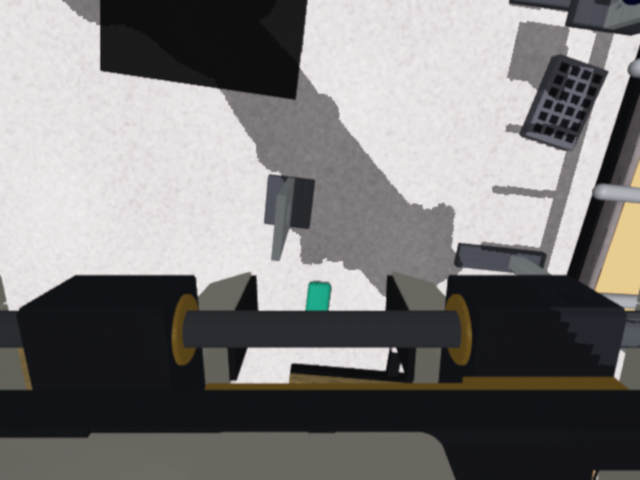

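Run:
```python
from h import *
im=cv2.imread("pics/w27.png");cv2.imwrite("pics/w27c.png",cv2.resize(im[165:275,240:350],None,fx=5.4,fy=5.4,interpolation=3))
```

```text
(no output)
```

View pics/w27c.png

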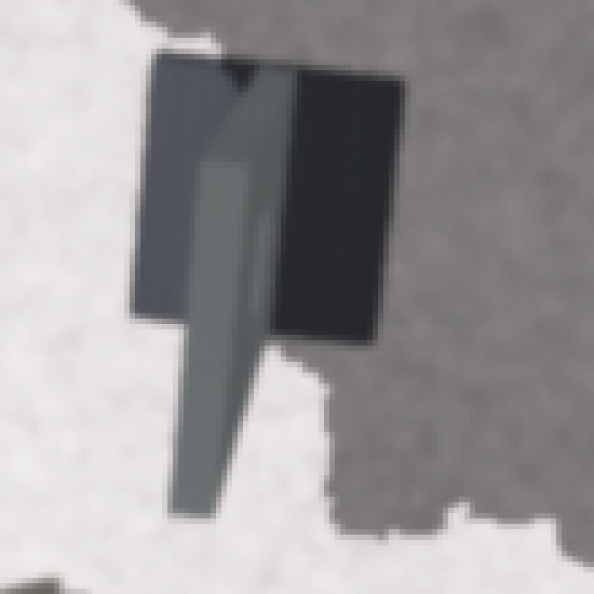

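Run:
```python
from h import *
f=lambda x,y,z:onz('wrist',240+x/5.4,165+y/5.4,z)
a=f(222,162,.14);b=f(192,517,.14);print(a,b,(a+b)/2,np.linalg.norm(a-b),'yaw',-np.degrees(np.arctan2(*(a-b)[:2])))
F=[f(*q,.012) for q in((153,52),(404,80),(375,342),(132,318))];print(np.mean(F,0),np.linalg.norm(F[0]-F[1]),np.linalg.norm(F[0]-F[3]),np.degrees(np.arctan2(*(F[1]-F[0])[1::-1])),np.degrees(np.arctan2(*(F[2]-F[3])[1::-1])))
plan([*((a+b)/2)[:2],.2],down(np.radians(3)))
```

```text
[ 0.38688102 -0.28735     0.14      ] [ 0.38887545 -0.34726288  0.14      ] [ 0.38787823 -0.31730644  0.14      ] 0.05994606113959559 yaw 1.9066045846292454
[ 0.38829877 -0.31674753  0.012     ] 0.05468171821140918 0.05958039374853104 1.7816492920324356 2.275732816351293
t 35.75 pos [ 0.4226 -0.2963  0.3209] shift [-0.255  0.105  0.804] turn [ 0.001 -0.015  0.179] w 0.599 F [ 0.52 -0.04 -0.15] rows>= 2.55
```

>>> {"name": "play_rows", "arguments": {
  "rows": [
    [-0.15, 0.05, 0, 0, -0.01, 0.2, -0.2],
    [-0.1, 0.04, 0.1, 0, 0, 0, -0.2],
    [0, 0, 0.2, 0, 0, 0, -0.2],
    [0, 0, 0.2, 0, 0, 0, -0.2],
    [0, 0, 0, 0, 0, 0, -0.2]
  ]
}}

```text
clock: 36.25
position: [0.3976, -0.309, 0.2455]
ee_rot: [3.138, 0.083, 0.012]
force: [-0.0, 0.8, -0.7]
width: 0.596
```

Run:
```python
from h import *
plan([.388,-.317,.107],down(np.radians(2)))
```

```text
t 36.25 pos [ 0.3976 -0.309   0.2455] shift [-0.074  0.047  0.923] turn [ 0.006 -0.015  0.036] w 0.596 F [-0.01  0.79 -0.71] rows>= 2.78
```

>>> {"name": "play_rows", "arguments": {
  "rows": [
    [-0.07, 0.05, 0.1, 0, -0.01, 0.03, -0.2],
    [0, 0.01, 0.2, 0, 0, 0, -0.2],
    [0, 0.01, 0.2, 0, 0, 0, -0.2],
    [0, 0, 0.1, 0, 0, 0, -0.2],
    [0, 0, 0, 0, 0, 0, -0.2]
  ]
}}

```text
clock: 36.75
position: [0.4002, -0.3182, 0.1582]
ee_rot: [3.135, 0.081, 0.014]
force: [-0.4, 0.1, -0.3]
width: 0.596
```

Run:
```python
from h import *
plan([.388,-.317,.107],down(np.radians(2)))
```

```text
t 36.75 pos [ 0.4002 -0.3182  0.1582] shift [-0.083 -0.014  0.34 ] turn [ 0.012 -0.017  0.033] w 0.596 F [-0.36  0.07 -0.34] rows>= 1.05
```

>>> {"name": "play_rows", "arguments": {
  "rows": [
    [-0.09, -0.01, 0, 0.01, -0.015, 0.03, -0.2],
    [0, 0, 0.1, 0, 0, 0, -0.2],
    [0, 0, 0.1, 0, 0, 0, -0.2],
    [0, 0, 0.08, 0, 0, 0, -0.2],
    [0, 0, 0, 0, 0, 0, -0.2]
  ]
}}

```text
clock: 37.25
position: [0.3902, -0.3179, 0.1197]
ee_rot: [3.138, 0.061, 0.01]
force: [0.3, 0.2, -0.1]
width: 0.594
```

Run:
```python
from h import *
plan([.388,-.317,.107],down(np.radians(2)))
```

```text
t 37.25 pos [ 0.3902 -0.3179  0.1197] shift [-0.015 -0.007  0.085] turn [ 0.006 -0.013  0.008] w 0.594 F [ 0.32  0.21 -0.06] rows>= 0.26
```

>>> {"name": "play_rows", "arguments": {
  "rows": [
    [-0.02, -0.01, 0.08, 0, -0.01, 0, 0.5],
    [0, 0, 0, 0, 0, 0, 1],
    [0, 0, 0, 0, 0, 0, 1],
    [0, 0, 0, 0, 0, 0, 1],
    [0, 0, 0, 0, 0, 0, 1]
  ],
  "force": 35
}}

```text
clock: 37.75
position: [0.3872, -0.317, 0.1077]
ee_rot: [3.138, 0.06, 0.003]
force: [0.1, 0.2, 0.3]
width: 0.213
```

>>> {"name": "play_rows", "arguments": {
  "rows": [
    [0, 0, 0, 0, 0, 0, 1],
    [0, 0, 0, 0, 0, 0, 1],
    [0, 0, 0, 0, 0, 0, 1]
  ]
}}

```text
clock: 38.05
position: [0.3873, -0.3171, 0.1081]
ee_rot: [3.137, 0.06, 0.004]
force: [0.5, -0.2, -2.7]
width: 0.087
```

>>> {"name": "play_rows", "arguments": {
  "rows": [
    [0, 0, -0.15, 0, 0, 0, 1],
    [0, 0, -0.25, 0, 0, 0, 1],
    [0, 0, -0.3, 0, 0, 0, 1],
    [0, 0, -0.3, 0, 0, 0, 1],
    [0, 0, -0.1, 0, 0, 0, 1]
  ]
}}

```text
clock: 38.55
position: [0.3838, -0.3143, 0.2747]
ee_rot: [-3.14, -0.058, 0.013]
force: [-0.0, -0.4, -4.1]
width: 0.085
```

Run:
```python
from h import *
plan([.535,-.2435,.265],down(np.radians(1.8)))
```

```text
t 38.55 pos [ 0.3838 -0.3143  0.2747] shift [ 1.025 -0.435  0.057] turn [-0.003  0.017  0.01 ] w 0.085 F [-0.05 -0.43 -4.05] rows>= 3.35
```

>>> {"name": "play_rows", "arguments": {
  "rows": [
    [0.25, -0.11, 0, 0, 0.015, 0, 1],
    [0.25, -0.11, 0, 0, 0, 0, 1],
    [0.25, -0.11, 0, 0, 0, 0, 1],
    [0.18, -0.08, 0, 0, 0, 0, 1],
    [0, 0, 0, 0, 0, 0, 1]
  ]
}}

```text
clock: 39.05
position: [0.5251, -0.2456, 0.2775]
ee_rot: [-3.138, -0.053, -0.008]
force: [-0.1, 1.2, -3.7]
width: 0.084
```

>>> {"name": "play_rows", "arguments": {
  "rows": [
    [0, 0, 0, 0, 0, 0, 1]
  ]
}}

```text
clock: 39.15
position: [0.5248, -0.2453, 0.2768]
ee_rot: [-3.138, -0.055, -0.005]
force: [-0.3, -0.1, -2.9]
width: 0.082
```

Run:
```python
from h import *
plan([.545,-.2425,.265],down(np.radians(1.8)))
s=get_image('side');cv2.imwrite("pics/s28.png",cv2.resize(s[200:380,260:440],None,fx=3.3,fy=3.3))
M=camera_model('wrist');cv2.imwrite("pics/w28.png",get_image('wrist'))
print(proj('wrist',[.5835,-.242,.235],M))
```

```text
t 39.15 pos [ 0.5248 -0.2453  0.2768] shift [ 0.135 -0.014  0.079] turn [-0.005 -0.006  0.007] w 0.082 F [-0.27 -0.07 -2.92] rows>= 0.47
[432.49045817 262.03278429]
```

View pics/s28.png

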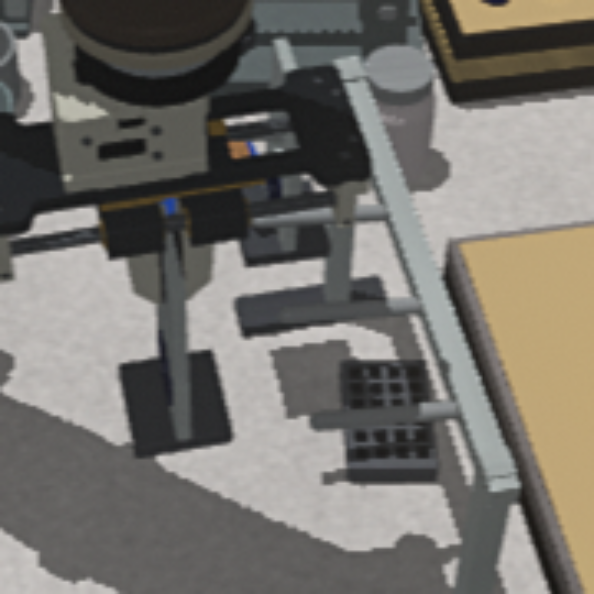

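View pics/w28.png

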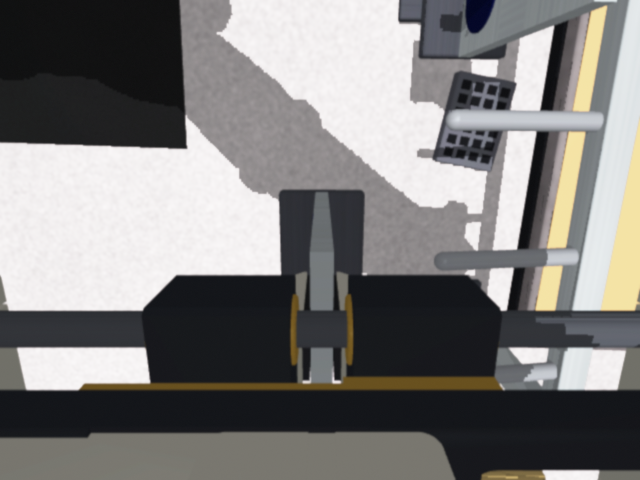

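>>> {"name": "play_rows", "arguments": {
  "rows": [
    [0.08, -0.015, 0.08, 0, 0, 0, 1],
    [0, 0, 0, 0, 0, 0, 1],
    [0, 0, 0, 0, 0, 0, 1]
  ]
}}

```text
clock: 39.55
position: [0.5353, -0.2441, 0.2641]
ee_rot: [-3.138, -0.048, -0.005]
force: [0.5, 0.3, -3.5]
width: 0.082
```

Run:
```python
from h import *
plan([.6,-.2415,.264],down(np.radians(1.8)))
```

```text
t 39.55 pos [ 0.5353 -0.2441  0.2641] shift [ 0.431 -0.004  0.002] turn [-0.007 -0.007 -0.002] w 0.082 F [ 0.46  0.3  -3.55] rows>= 1.29
```

>>> {"name": "play_rows", "arguments": {
  "rows": [
    [0.12, -0.005, 0, 0, 0, 0, 1],
    [0.1, 0, 0, 0, 0, 0, 1],
    [0.1, 0, 0, 0, 0, 0, 1],
    [0, 0, 0, 0, 0, 0, 1]
  ]
}}

```text
clock: 39.95
position: [0.583, -0.2433, 0.2643]
ee_rot: [-3.137, -0.042, -0.005]
force: [1.4, 0.4, -4.3]
width: 0.083
```

Run:
```python
from h import *
plan([.62,-.2412,.262],down(np.radians(1.8)))
s=get_image('side');cv2.imwrite("pics/s29.png",cv2.resize(s[200:380,260:440],None,fx=3.3,fy=3.3))
```

```text
t 39.95 pos [ 0.583  -0.2433  0.2643] shift [ 0.247 -0.007  0.016] turn [-0.009 -0.006 -0.009] w 0.083 F [ 1.37  0.42 -4.28] rows>= 0.74
```

View pics/s29.png

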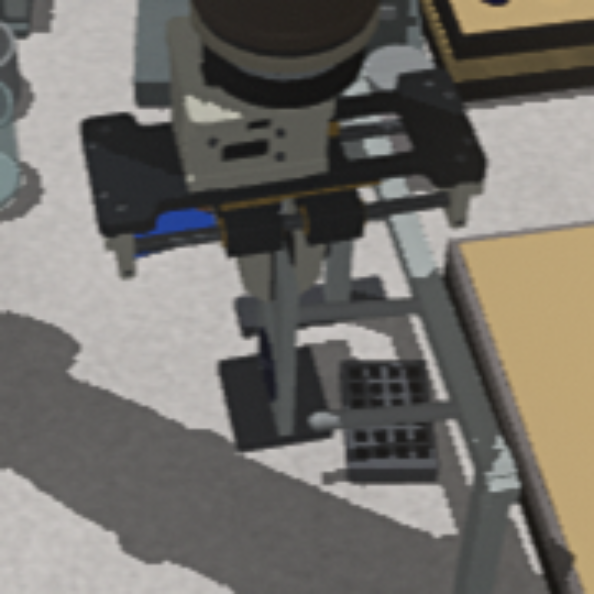

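>>> {"name": "play_rows", "arguments": {
  "rows": [
    [0.08, -0.01, 0.01, 0, 0, -0.01, 1],
    [0.08, 0, 0.01, 0, 0, 0, 1],
    [0.07, 0, 0.01, 0, 0, 0, 1],
    [0, 0, 0, 0, 0, 0, 1]
  ]
}}

```text
clock: 40.4
position: [0.6174, -0.2418, 0.2598]
ee_rot: [-3.136, -0.047, -0.003]
force: [0.3, -0.2, -4.1]
width: 0.085
```

Run:
```python
from h import *
plan([.622,-.2412,.25],down(np.radians(1.8)))
s=get_image('side');cv2.imwrite("pics/s30.png",cv2.resize(s[200:380,260:440],None,fx=3.3,fy=3.3))
```

```text
t 40.4 pos [ 0.6174 -0.2418  0.2598] shift [ 0.03  -0.003  0.066] turn [-0.01  -0.004 -0.003] w 0.085 F [ 0.34 -0.18 -4.09] rows>= 0.22
```

View pics/s30.png

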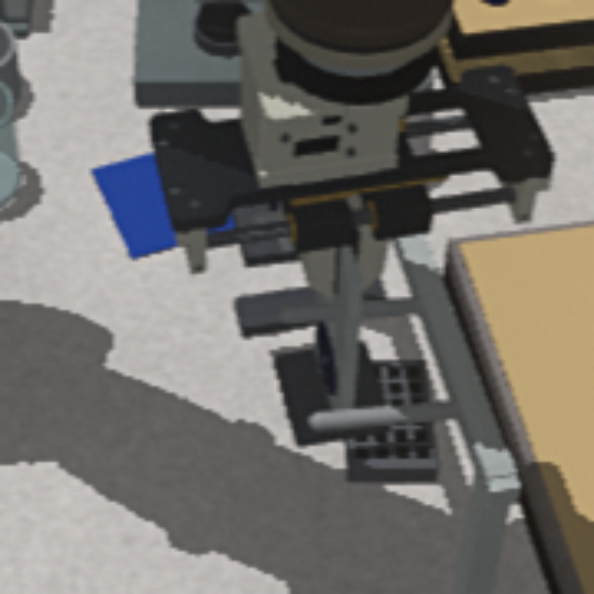

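Run:
```python
from h import *
s=get_image('side');cv2.imwrite("pics/s31.png",cv2.resize(s[265:345,325:405],None,fx=7,fy=7,interpolation=3))
cv2.imwrite("pics/w31.png",get_image('wrist'))
p=np.array([.5835,-.242,.235]);print((proj('side',p)-[325,265])*7,(proj('side',[.6235,-.241,.23])-[325,265])*7)
```

```text
[134.04764784 211.90621309] [284.22004678 200.53899617]
```

View pics/s31.png

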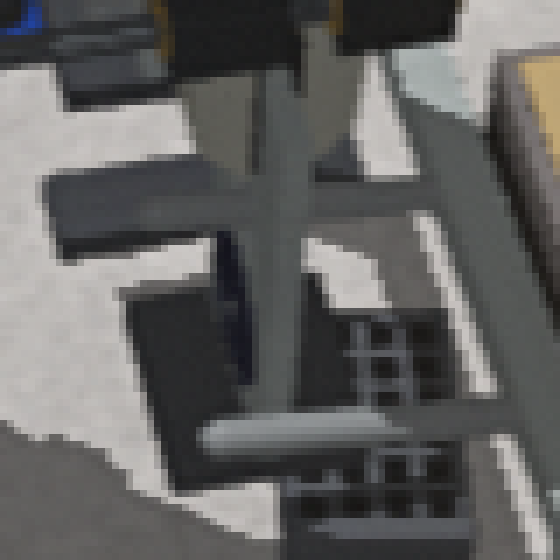

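View pics/w31.png

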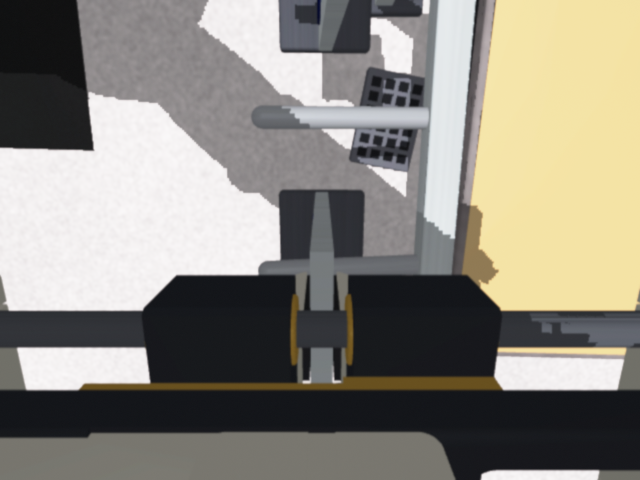

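The peg passes through the plate: the wrist view shows it on both sides at (270,268) and (390,265). Lowering.

>>> {"name": "play_rows", "arguments": {
  "rows": [
    [0.01, 0, 0.04, 0, 0, 0, 1],
    [0, 0, 0.02, 0, 0, 0, 1],
    [0, 0, 0.01, 0, 0, 0, 1],
    [0, 0, 0, 0, 0, 0, 1]
  ]
}}

```text
clock: 40.95
position: [0.6167, -0.2432, 0.2516]
ee_rot: [-3.136, -0.042, -0.007]
force: [-0.4, 1.0, -2.1]
width: 0.084
```

>>> {"name": "play_rows", "arguments": {
  "rows": [
    [0, 0, 0.015, 0, 0, 0, 1],
    [0, 0, 0.01, 0, 0, 0, 1],
    [0, 0, 0, 0, 0, 0, 1]
  ]
}}

```text
clock: 41.25
position: [0.6168, -0.2433, 0.2516]
ee_rot: [-3.135, -0.042, -0.013]
force: [-0.3, 0.5, -1.6]
width: 0.082
```

>>> {"name": "play_rows", "arguments": {
  "rows": [
    [0, 0, 0.02, 0, 0, 0, 1],
    [0, 0, 0.01, 0, 0, 0, 1]
  ]
}}

```text
clock: 41.45
position: [0.617, -0.2436, 0.251]
ee_rot: [-3.135, -0.043, -0.019]
force: [-5.2, 4.1, 12.4]
width: 0.086
```

>>> {"name": "play_rows", "arguments": {
  "rows": [
    [0, 0, 0, 0, 0, 0, 0.3],
    [0, 0, 0, 0, 0, 0, 0.3],
    [0, 0, 0, 0, 0, 0, 0.3],
    [0, 0, -0.05, 0, 0, 0, 0.3],
    [0, 0, -0.1, 0, 0, 0, 0.2]
  ]
}}

```text
clock: 41.95
position: [0.6162, -0.2439, 0.2728]
ee_rot: [-3.135, -0.041, -0.016]
force: [-0.2, -0.4, 0.3]
width: 0.384
```

>>> {"name": "play_rows", "arguments": {
  "rows": [
    [0, 0, -0.2, 0, 0, 0, 0],
    [0, 0, -0.2, 0, 0, 0, 0],
    [-0.2, 0, -0.1, 0, 0, 0, 0],
    [-0.3, 0, 0, 0, 0, 0, 0],
    [-0.3, 0, 0, 0, 0, 0, 0]
  ]
}}

```text
clock: 42.45
position: [0.4982, -0.2479, 0.3545]
ee_rot: [-3.141, -0.05, -0.023]
force: [-0.7, 0.8, 0.7]
width: 0.5
```

>>> {"name": "play_rows", "arguments": {
  "rows": [
    [-0.3, 0.2, 0, 0, 0, 0, 0],
    [-0.3, 0.2, 0, 0, 0, 0, 0],
    [0, 0.2, 0, 0, 0, 0, 0],
    [0, 0, 0, 0, 0, 0, 0]
  ]
}}

```text
clock: 42.85
position: [0.4091, -0.3401, 0.3594]
ee_rot: [-3.14, -0.044, -0.037]
force: [-0.1, 0.2, 0.1]
width: 0.5
```

Run:
```python
from h import *
plan([.4,-.3,.3])
s=get_image('side');cv2.imwrite("pics/s32.png",s)
t=get_image('top');cv2.imwrite("pics/t32.png",t)
cv2.imwrite("pics/s32c.png",cv2.resize(s[190:390,270:430],None,fx=3,fy=3,interpolation=3))
cv2.imwrite("pics/t32c.png",cv2.resize(t[165:315,165:485],None,fx=2.5,fy=2.5,interpolation=3))
```

```text
t 42.85 pos [ 0.4091 -0.3401  0.3594] shift [-0.062 -0.268  0.395] turn [0. 0. 0.] w 0.5 F [-0.12  0.22  0.06] rows>= 1.44
```

View pics/s32.png

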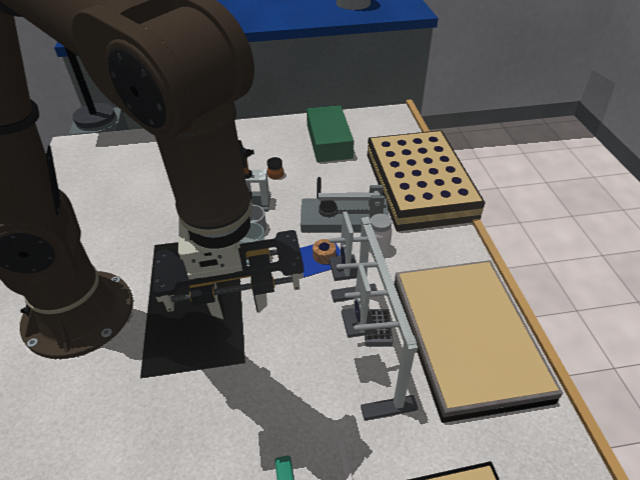

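View pics/s32c.png

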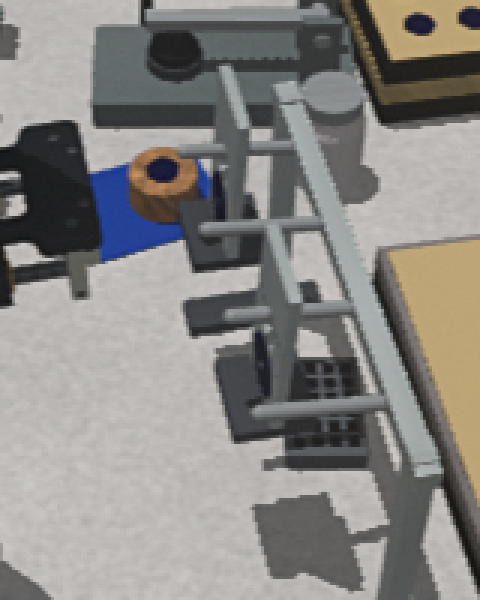

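View pics/t32c.png

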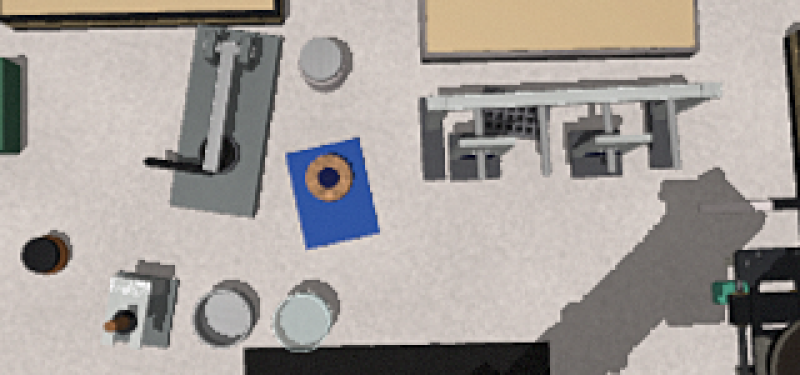

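Run:
```python
from h import *
T=lambda x,y:('top',165+x/2.5,165+y/2.5)
S=lambda x,y:('side',270+x/3,190+y/3)
print('A far/near',tri(T(460,144),S(222,68)),tri(T(513,141),S(243,127)))
print('B',tri(T(598,142),S(268,225)),tri(T(653,137),S(295,303)))
print('pot',onz(*T(224,313),.055),'beaker',onz(*T(303,318),.085),'collar',onz(*T(127,320),.106))
s=cv2.imread('pics/s32.png');cv2.imwrite('pics/s33.png',cv2.resize(s[160:240,290:400],None,fx=6,fy=6,interpolation=3))
for a in(0,.05,.1): print(a,(proj('side',grip(a,.078))-[290,160])*6,(proj('side',grip(a,0))-[290,160])*6)
```

```text
A far/near (array([ 0.61471721, -0.07151176,  0.2797268 ]), np.float64(0.0010494015138775078)) (array([ 0.61709822, -0.12826722,  0.27890899]), np.float64(0.0013562287558394402))
B (array([ 0.61375004, -0.21799127,  0.28404951]), np.float64(0.0013207524944711146)) (array([ 0.61738793, -0.27707853,  0.28191958]), np.float64(0.0002784840352363801))
pot [0.42600583 0.21536479 0.055     ] beaker [0.41976134 0.11359773 0.085     ] collar [0.42305744 0.32560397 0.106     ]
0 [169.21835906 111.72749066] [167.32434969 219.74804022]
0.05 [169.3129483   98.36423521] [167.41508207 206.27621526]
0.1 [170.24951431  84.92281426] [168.38262902 192.72135615]
```

View pics/s33.png

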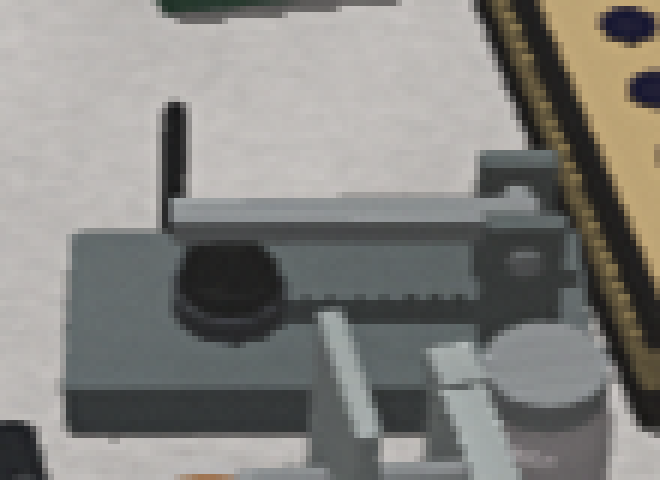

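Both plates hang at z≈0.28 as expected, and the lever is at about 0.02 rad. Handing in.

```bash
python3 -c "
from cell import *
print(sign_off())"
```

```text
the job is handed in; nothing more can be done
None
```

I did every step in the order the task gave and handed the job in at about 43 s of the 210 s allowed; the hand-in gives no verdict.

- **Lever:** raised to about 1.38 rad by the arm's own position. It was brought down to its stop at the end, and the last picture puts it at about 0.02 rad.
- **Brush:** dipped in the pot with the tip about 20 mm above the table. It was dabbed on the pad with about 3 N, rinsed in the beaker with the tip about 32 mm above the table, and hung back in its fork. While going back it touched the fork's side at about 5 N, so I re-centred it before lowering. The last picture puts its collar about 3–5 mm from where it started, within the 15 mm allowed.
- **Carriers:** only two were on the bench. One was knocked aside by a few centimetres during the run, so I measured it again before picking it up. They hang on peg 3 and peg 1, and two camera views put their tops at about 0.28 m, against the 0.282 m expected.
- **Other things:** pot and beaker stand upright, within about 5 mm of where they were first measured. The gripper was clear of everything at hand-in, and I saw no other object displaced.

None of my last checks failed. The wrist camera and my estimates of the peg tips and pad centre differed by 4 to 5 mm, which was within the tolerances.

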